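Restock the laundry's dosing-cartridge case and latch it shut

ROBOT

A 7-joint arm with a two-finger parallel gripper is mounted at the origin on the work surface. World frame = base frame: x ahead of the robot, y to its left, z up, the work surface at z = 0. Lengths are in mm, angles in rad, forces in N, time in s.
With the tool pointing down it reaches from about 425 to 875 mm from the base axis. Payload 8.4 kg.
Tool frame: the origin (TCP) lies at the very end of the fingers, on their centre line; the grasp point (between the pads) lies 19 mm behind it; z points along the fingers, y is the line along which they close (so a half turn about z gives the same grasp; the last joint's range is limited). The gripper opens to 87 mm and grips with 3 to 60 N. Pads are 19 mm wide; open, the fingers measure 117 mm over their backs; the gripper's body (75 mm by 190 mm) begins 51 mm behind the grasp point.
Start: joints at [-1.242, 0.333, 0.04, 1.465, -0.013, 1.343, -0.059], TCP at [269.663, 591.393, 222.546] pointing down, gripper open.
Joint ranges: [-2.58, 2.58], [-0.38, 2.09], [-1.3, 1.39], [0.25, 2.4], [-1.5, 4.64], [0.08, 2.09], [-2.65, 2.65]. Speed limits (rad/s): [2.22, 2.22, 2.79, 2.79, 3.14, 3.14, 3.14].

INTERFACE

Orientations are given as a rotation vector (axis times angle).
In Python, from rig import bot, camrig, workorder, read_state gives the robot as it stands (bot), with the cameras (camrig), the job (workorder) and the readings as plain functions.
- The arm moves only by the shell command python3 shift.py 'ROWS' [OPENING]. ROWS is rows parted by semicolons, their numbers by spaces, 1 to 20 of them, each of 6 numbers: dx, dy, dz in mm, then a rotation vector rx, ry, rz in rad; each row is the pose to reach, as a shift and turn from the pose commanded when the command began, along the tool's axes at that moment; what a row does not reach only later rows make up. A row lasts 1/12 s, in which the tool goes at most 41.7 mm and 0.125 rad, less where a joint would pass 70% of its speed; a pose out of reach is approached as far as the arm can. OPENING is the finger opening in mm, set as the command begins (- or left out keeps the last). The fingers move at their own pace and stop on an object; the grip force is fixed at half the most. Time passes only in rows, so rows that do not move let the fingers close. It prints the time, the measured TCP pose, the force, the opening and the grip force at its end.
- read_state(): the state, without advancing time (a new reading comes with each control period).
- camrig.get_image(name): name is "scene" or "side" or "wrist"; returns a dict with "pixels" (384x512x3 uint8, red, green, blue), "fx", "fy", "cx", "cy" (pixels), "position" and "rotation" of the camera in the world. Camera axes: x right, y down, z forward; pixel columns grow to the right and rows downward; lengths in mm; the calibration is good to about 2 mm. A picture is of the moment at which its call begins. There is no depth.
- workorder.finish_job(): hands the job in; it is judged then, once.
The state is a dict: "time": time; "joints": joint angles; "joint_velocities": joint speeds; "effort": joint torques, N m; "tcp_pos": TCP position; "tool_rot": TCP orientation; "force": force on the tool from outside, world axes, zero at the start; "moment": the same for the moment, N m; "width": finger opening in mm; "grip_force": force on a finger pad.
Only numpy, scipy, OpenCV 4.12 (cv2) and the standard library are available. Lean on these libraries where they do the work, as an engineer would, in place of code of your own. Each camera call takes 0.05 s, during which the arm holds its last target. There are 200 camera calls.

TASK

Slide back the clear cover of the case and put every dosing cartridge on the counter back into the case, each lying fully down in the slot marked with its own colour. Then slide the cover shut, hook the steel loop over the keeper on the cover and, with the loop hooked, press the red lever all the way down until it snaps over centre and holds the cover tight. Leave everything else on the counter where it stands.

Things in the scene. Friction and masses are not known exactly. Their poses are not given: they have to be found in the camera images.
- case: White cartridge case, fixed. Origin on the counter below the lever's pivot, on its centre line; x along the case from latch (robot's right) to parked cover (left), y across, z up; yaw about +90 deg. In mm: x -100 to 50 latch block, 46 high; 50 to 208 open well with four slots, floor 6 high, inner width 128; 208 to 400 block 46 high. Side walls at y +-64 to 70, x 20 to 400, 54 high.
- cover (a joint): Clear flat sliding cover of the case, 186 x 124 x 5, underside 47 and top face 52 above the counter; carries the handle and the keeper. 0 m = fully shut; grows as it slides along case +x, to 0.178 fully open (starts at 0.025 to 0.1, so it covers most of the slots). It stays where it is left; about 2.5 N slides it.
- cover_handle (a point): Grip of the cover: black block on its centre line, 46 long (x) x 16 wide (y) x 26 high (52 to 78 above the counter). The point is inside it, 70 above the counter, at case x = 121 when the cover is shut. Axes as the case's.
- keeper (a point): Where the loop's crossbar centre sits when hooked and tight: behind (+x of) the keeper, a dark steel hook on the cover, 14 wide (y), a prong from 9.5 to 3.5 on the -x side of the point, with a lip on top, 67 to 72 above the counter, reaching 2.5 past the point to +x. The point is 56 above the counter, 4 above the cover, moves with it, and is at case x = 45 when it is shut. Axes as the case's.
- lever (a joint): Red latch lever, 20 wide, 8 thick, 95 long from its pivot. 0 rad = down flat, pointing to case -x (latched); grows as the tip is raised; 1.57 upright, 1.9 stop, leaning to the cover. Starts 0.6 to 0.9; stays where left (0.06 N m). With the loop hooked and cover shut, the last 0.6 rad down stretches the loop (3 to 6 N at the tip); over centre at about 0.3, then holds.
- lever_pivot (a point): Centre of the lever's pivot, on the case, 62 above the counter; the pivot axis is case y. Site axes as the case's. The loop hangs on a hinge pin on the lever, 22 from the pivot and, when the lever is down, 0.21 rad below its centre line: raising the lever carries the loop to case +x (towards the cover), lowering it draws the loop back to -x.
- lever_tip (a point): Point on the lever's centre line 90 from the pivot, near its free end; x axis points along the lever to the pivot, y along the pivot axis, z out of the face that is uppermost when the lever is down.
- loop (a joint): Hinge angle of the steel loop on the lever. Its elevation from level is this value minus the lever angle: 0 = level towards the cover (case +x), 1.57 = straight up. It swings freely under its weight, from -0.3 to a stop at 2.65. It starts at the stop, leaning back over the lever (elevation 1.7 to 2.05); let go in front of upright it drops towards the cover and rests on it.
- loop_bar (a point): Centre of the loop's crossbar. The loop is a flat steel frame: two side bars 6 high and a round crossbar 34 long (y), 7 thick, inner width 24. The crossbar is 63 from the loop's hinge pin; under load the loop stretches up to 8 (10 N per mm). x points along the loop away from the pin, y along the crossbar. It can be pinched across its 34 width, and turns between the pads.
- cart_red: Dosing cartridge with a red body, a white band and white cap: a block 50 long (its x axis) x 28 x 28, about 70 g. Origin at its centre. It may be absent.
- slot_red: Slot marked with red plates, on its floor and beyond both ends. Origin at its floor's centre (6 above the counter), axes as the case's. 34 wide (x), 58 long (y), between ribs 4 thick, 8 high; free space from y +-33 to the walls at +-64. A cartridge lies in it lengthwise along y, either way round, its centre 14 above the origin. Slot centres: case x 72, 110, 148, 186; colour order varies.
- cart_blue: Dosing cartridge with a blue body, a white band and white cap: a block 50 long (its x axis) x 28 x 28, about 70 g. Origin at its centre. It may be absent.
- slot_blue: Slot marked with blue plates, on its floor and beyond both ends. Origin at its floor's centre (6 above the counter), axes as the case's. 34 wide (x), 58 long (y), between ribs 4 thick, 8 high; free space from y +-33 to the walls at +-64. A cartridge lies in it lengthwise along y, either way round, its centre 14 above the origin. Slot centres: case x 72, 110, 148, 186; colour order varies.
- cart_green: Dosing cartridge with a green body, a white band and white cap: a block 50 long (its x axis) x 28 x 28, about 70 g. Origin at its centre. It may be absent.
- slot_green: Slot marked with green plates, on its floor and beyond both ends. Origin at its floor's centre (6 above the counter), axes as the case's. 34 wide (x), 58 long (y), between ribs 4 thick, 8 high; free space from y +-33 to the walls at +-64. A cartridge lies in it lengthwise along y, either way round, its centre 14 above the origin. Slot centres: case x 72, 110, 148, 186; colour order varies.
- cart_yellow: Dosing cartridge with a yellow body, a white band and white cap: a block 50 long (its x axis) x 28 x 28, about 70 g. Origin at its centre. It may be absent.
- slot_yellow: Slot marked with yellow plates, on its floor and beyond both ends. Origin at its floor's centre (6 above the counter), axes as the case's. 34 wide (x), 58 long (y), between ribs 4 thick, 8 high; free space from y +-33 to the walls at +-64. A cartridge lies in it lengthwise along y, either way round, its centre 14 above the origin. Slot centres: case x 72, 110, 148, 186; colour order varies.
- water_a: Small water bottle with red cap, 56 diameter, 160 high; bystander (two more like it, farther off, are fixed). Origin at the centre of its underside.
- mug: White mug, 80 diameter, 90 high; bystander. Origin at the centre of its underside.
- tin: Small flat aluminium tin, 44 x 34 x 22 high, in front of the case; bystander. Origin at the centre of its underside.
- wrench: Wrench lying beyond the case; bystander. Origin at the underside of the tool, near its middle.
- jar: White jar with green lid, 68 diameter, 65 high; bystander. Origin at the centre of its underside.
- brush: Brush lying at the robot's left; bystander. Origin at the underside of the tool, near its middle.

How it is judged (in metres and radians):
On the way, in this order (a step that is already met when the one before it is completed fails the run):
1. every cartridge lies in the slot of its own colour (x of cart_red in the frame of slot_red between -0.007 and 0.007 m and y of cart_red in the frame of slot_red between -0.009 and 0.009 m and z of cart_red in the frame of slot_red between 0.008 and 0.019 m and angle between the x axis of cart_red and the y axis of slot_red, either way round below 0.2 rad and x of cart_blue in the frame of slot_blue between -0.007 and 0.007 m and y of cart_blue in the frame of slot_blue between -0.009 and 0.009 m and z of cart_blue in the frame of slot_blue between 0.008 and 0.019 m and angle between the x axis of cart_blue and the y axis of slot_blue, either way round below 0.2 rad and x of cart_green in the frame of slot_green between -0.007 and 0.007 m and y of cart_green in the frame of slot_green between -0.009 and 0.009 m and z of cart_green in the frame of slot_green between 0.008 and 0.019 m and angle between the x axis of cart_green and the y axis of slot_green, either way round below 0.2 rad and x of cart_yellow in the frame of slot_yellow between -0.007 and 0.007 m and y of cart_yellow in the frame of slot_yellow between -0.009 and 0.009 m and z of cart_yellow in the frame of slot_yellow between 0.008 and 0.019 m and angle between the x axis of cart_yellow and the y axis of slot_yellow, either way round below 0.2 rad), for 0.2 s.
2. the cover is slid shut (within 12 mm) (value of joint cover below 0.012 m), for 0.2 s.
3. the loop is hooked behind the keeper while the lever is still raised (x of loop_bar in the frame of keeper between -0.004 and 0.016 m and z of loop_bar in the frame of keeper between -0.006 and 0.01 m and value of joint lever above 0.7 rad and value of joint cover below 0.012 m), for 0.2 s.
4. the lever is snapped down with the loop hooked (x of loop_bar in the frame of keeper between -0.004 and 0.016 m and z of loop_bar in the frame of keeper between -0.006 and 0.01 m and value of joint lever below 0.08 rad), for 0.2 s.
At the end, for the whole second after the job is handed in: Every cartridge present rests in its own colour's slot (within 7 mm across, 9 mm along, fully down, aligned within 0.2 rad); cover shut within 4 mm; loop crossbar hooked behind the keeper; lever down within 0.08 rad (all of step 1 and all of step 4 and linear speed of each of cart_red, cart_blue, cart_green, cart_yellow below 0.02 m/s and value of joint cover below 0.004 m); the robot touches nothing.
It fails at once if another thing on the counter is shoved more than 5 cm from its place (distance of any of water_a, mug, tin, wrench, jar, brush from where it was at the start of the episode above 0.05 m).
It fails at once if a bottle, the mug, the tin or the jar is knocked over (angle between any of water_a, mug, tin, jar's own z axis and vertical above 0.7 rad).
Of cart_red, cart_blue, cart_green, cart_yellow only 2 to 4 are there at a start; the rules pass over those that are not, and their reading is None.
At some moment in a run one of cart_red, cart_blue, cart_green, cart_yellow may be knocked a few centimetres aside while the robot is not near it.
Once in a run the grip may slacken for a moment while it holds something.
It also fails if it takes over 210 s, if anything falls off the work surface, if the arm or the gripper's body presses on something with over 40 N, if the wrist force passes 120 N, or if a joint passes its speed limit or range.

## Working session

There is one attempt and no reset: what is moved stays moved. The work goes in short steps, Python scripts to look and compute and a shell command to move; the robot and the scene stay as the last step left them, time stands still between calls to the robot, and variables do not carry over. Pictures are saved under pics/ and viewed, at most 14 in all, crops included, and the job is handed in when it is done.

```bash
ls; mkdir -p pics
cat > h.py <<'E'
import numpy as np, cv2
from scipy.spatial.transform import Rotation as R
from rig import bot, camrig, workorder, read_state
def rot(im):
    r=np.array(im["rotation"],float)
    return r if r.shape==(3,3) else R.from_rotvec(r).as_matrix()
def ray(im,u,v):
    d=rot(im)@np.array([(u-im["cx"])/im["fx"],(v-im["cy"])/im["fy"],1]); return np.array(im["position"],float),d/np.linalg.norm(d)
def plane(im,u,v,z):
    p,d=ray(im,u,v); return p+d*(z-p[2])/d[2]
def tri(obs):
    A=np.zeros((3,3));b=np.zeros(3)
    for im,u,v in obs:
        p,d=ray(im,u,v);M=np.eye(3)-np.outer(d,d);A+=M;b+=M@p
    return np.linalg.solve(A,b)
def proj(im,P):
    q=rot(im).T@(np.array(P,float)-np.array(im["position"],float)); return im["fx"]*q[0]/q[2]+im["cx"],im["fy"]*q[1]/q[2]+im["cy"]
def save(im,n,k=1.5):
    cv2.imwrite("pics/"+n,cv2.resize(im["pixels"][:,:,::-1],None,fx=k,fy=k,interpolation=cv2.INTER_CUBIC))
E
python3 - <<'E'
from h import *
s=read_state();print({k:np.round(v,3) for k,v in s.items()})
for n in("scene","side","wrist"):
    im=camrig.get_image(n);save(im,n+"0.png");print(n,np.round(im["position"]),np.round(im["rotation"],3).tolist(),im["fx"],im["cx"],im["cy"])
E
```

```text
pics
rig.py
shift.py
{'time': np.float64(0.0), 'joints': array([-1.242,  0.334,  0.04 ,  1.466, -0.013,  1.343, -0.058]), 'joint_velocities': array([ 0.   , -0.   ,  0.001,  0.002, -0.001,  0.001,  0.   ]), 'effort': array([-0.0000e+00, -6.5636e+01,  1.3350e+00, -4.0381e+01, -6.0000e-02,
        4.5000e-02,  0.0000e+00]), 'tcp_pos': array([269.47 , 590.998, 221.662]), 'tool_rot': array([-6.67e-01, -3.07e+00,  3.00e-03]), 'force': array([ 0.207, -0.589, -0.701]), 'moment': array([0.026, 0.025, 0.013]), 'grip_force': np.float64(0.0), 'width': np.float64(87.082)}
scene [1268.  419. 1014.] [-1.307, -2.331, 0.884] 461.0904404661017 263.21828172065125 190.4937387898195
side [  -4. -974.  688.] [-2.009, 0.582, -0.372] 384.7023162195965 252.71646851467514 192.145874759759
wrist [197. 624. 384.] [2.428, 1.561, 0.228] 326.7991611804949 260.06908994746084 191.8865349175441
```

View pics/scene0.png

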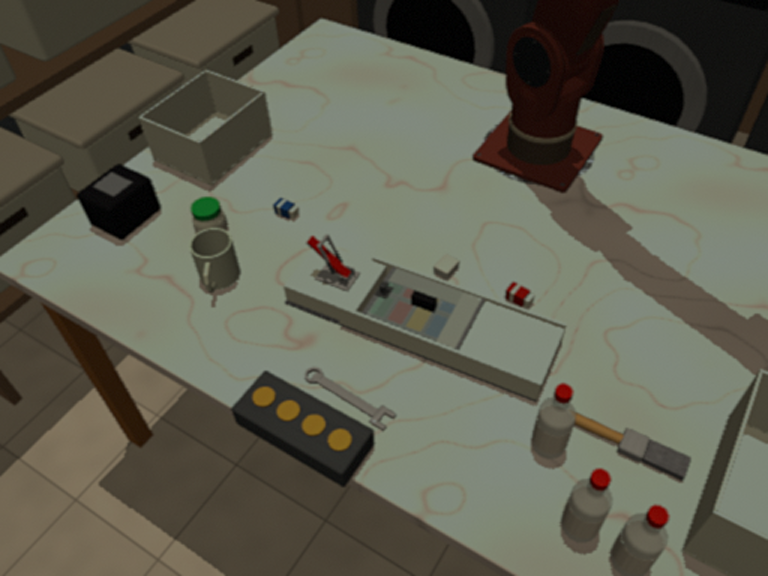

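View pics/side0.png

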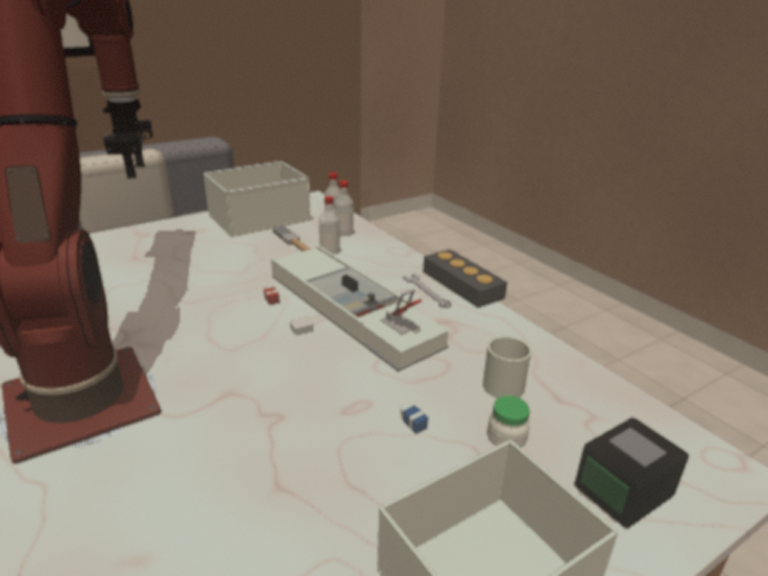

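The scene view shows red cartridge (518,295), blue (286,209), tin (446,267). The case runs from (287,285) to (565,350), with slots from the latch in order green, red, yellow, blue. Only two cartridges are visible.

```bash
cat >> h.py <<'E'
RNG={"red":[(0,140,60,8),(172,140,60,180)],"blue":[(98,110,30,125)],"green":[(45,90,40,85)],"yellow":[(20,120,80,35)]}
def masks(im,c,minA=15,S=None):
    h=cv2.cvtColor(im["pixels"],cv2.COLOR_RGB2HSV);m=0
    for lo,s,v,hi in RNG[c]: m=m|cv2.inRange(h,(lo,S or s,v),(hi,255,255))
    n,_,st,ce=cv2.connectedComponentsWithStats(m)
    return [(st[i,4],*np.round(ce[i],1),*st[i,:4]) for i in range(1,n) if st[i,4]>=minA],m
E
python3 - <<'E'
from h import *
a,b=camrig.get_image("scene"),camrig.get_image("side")
for im,n in((a,"scene"),(b,"side")):
  for c in RNG:
    for r in masks(im,c)[0]: print(n,c,[float(x) for x in r],np.round(plane(im,r[1],r[2],14)[:2]))
g=lambda x,y,z:print(np.round(plane(a,x/1.5,y/1.5,z)))
for q in [(287,285,46),(565,325,54),(545,383,54),(375,262,54),(424,301,70),(384,290,60),(446,267,22),(554,455,0),(215,290,0),(207,235,0),(330,270,62)]: g(*q)
E
```

```text
scene red [387.0, 330.7, 97.9, 316.0, 78.0, 32.0, 38.0] [ 60. -77.]
scene red [257.0, 389.4, 95.2, 382.0, 85.0, 19.0, 27.0] [-56.  91.]
scene red [47.0, 209.3, 162.5, 205.0, 158.0, 9.0, 12.0] [ 529. -254.]
scene red [125.0, 224.3, 175.7, 215.0, 164.0, 19.0, 21.0] [ 551. -183.]
scene red [18.0, 340.1, 191.6, 338.0, 189.0, 6.0, 7.0] [432. 137.]
scene red [52.0, 347.4, 195.1, 343.0, 191.0, 10.0, 9.0] [433. 160.]
scene red [98.0, 375.7, 260.9, 370.0, 256.0, 12.0, 11.0] [595. 314.]
scene red [124.0, 400.0, 318.5, 394.0, 313.0, 13.0, 12.0] [710. 422.]
scene red [142.0, 438.4, 343.2, 432.0, 337.0, 14.0, 14.0] [722. 515.]
scene blue [48.0, 190.3, 138.7, 187.0, 134.0, 8.0, 11.0] [ 474. -369.]
scene green [239.0, 136.5, 138.6, 127.0, 131.0, 20.0, 16.0] [ 562. -518.]
scene yellow [147.0, 175.6, 264.0, 169.0, 258.0, 15.0, 13.0] [ 864. -114.]
scene yellow [156.0, 191.8, 273.2, 185.0, 267.0, 15.0, 13.0] [864. -63.]
scene yellow [171.0, 208.7, 282.6, 201.0, 276.0, 16.0, 14.0] [864. -11.]
scene yellow [181.0, 226.1, 292.6, 219.0, 286.0, 16.0, 14.0] [864.  41.]
side red [2246.0, 17.9, 40.6, 0.0, 0.0,
[... 389 characters left out ...]
, 115.0, 6.0, 4.0] [1014.  895.]
side red [628.0, 9.3, 162.6, 0.0, 117.0, 34.0, 70.0] [-45. 783.]
side red [26.0, 36.8, 120.0, 33.0, 116.0, 8.0, 9.0] [ 122. 1329.]
side red [24.0, 228.7, 121.9, 226.0, 120.0, 6.0, 5.0] [1002.  793.]
side red [36.0, 36.3, 137.9, 33.0, 132.0, 7.0, 12.0] [  85. 1038.]
side red [205.0, 13.9, 195.0, 0.0, 187.0, 32.0, 18.0] [-54. 468.]
side red [15.0, 24.5, 219.5, 21.0, 218.0, 7.0, 5.0] [-40. 273.]
side green [300.0, 340.6, 272.7, 330.0, 264.0, 22.0, 18.0] [ 637. -442.]
[ 666. -212.   46.]
[494. 267.  54.]
[622. 286.  54.]
[539. -98.  54.]
[585.  36.  70.]
[593. -43.  60.]
[455.  10.  22.]
[704. 346.   0.]
[ 719. -354.    0.]
[ 613. -471.    0.]
[ 605. -155.   62.]
```

```bash
cat >> h.py <<'E'
def T():
    s=read_state(); return np.array(s["tcp_pos"]),R.from_rotvec(s["tool_rot"]),s
def go(xyz,yaw,tilt=None):
    """yaw = world angle of closing (tool y) line, deg, tool down; prints row"""
    p,r,s=T();best=None
    for k in(0,180):
        a=np.radians(yaw+k);y=np.array([np.cos(a),np.sin(a),0]);z=np.array([0,0,-1.]);x=np.cross(y,z)
        g=R.from_matrix(np.c_[x,y,z]); rv=(r.inv()*g).as_rotvec()
        print("dl",np.round(r.inv().apply(np.array(xyz)-p),1),"rv",np.round(rv,3),"rows",round(np.linalg.norm(np.array(xyz)-p)/41.7,1),round(np.linalg.norm(rv)/.125,1))
    print("tcp",np.round(p,1),"j",np.round(s["joints"],2))
E
python3 - <<'E'
from h import *
p,r,s=T();im=camrig.get_image("wrist")
print("cam in tool",r.inv().apply(np.array(im["position"])-p), "\n",np.round(r.inv().as_matrix()@rot(im),3)); print(np.round(r.as_matrix(),3))
go([560,20,330],0)
go([560,20,330],8)
E
```

```text
cam in tool [  79.31527849   -0.41569541 -161.78920866] 
 [[-0.    -0.958 -0.288]
 [ 1.    -0.     0.   ]
 [-0.    -0.288  0.958]]
[[-0.91   0.415 -0.   ]
 [ 0.415  0.91  -0.001]
 [-0.    -0.001 -1.   ]]
dl [-501.2 -399.4 -107.5] rv [-0.     0.     1.143] rows 15.6 9.1
dl [-501.2 -399.4 -107.5] rv [-0.000e+00 -1.000e-03 -1.999e+00] rows 15.6 16.0
tcp [269.6 591.3 222.3] j [-1.24  0.33  0.04  1.47 -0.01  1.34 -0.06]
dl [-501.2 -399.4 -107.5] rv [-0.     0.     1.003] rows 15.6 8.0
dl [-501.2 -399.4 -107.5] rv [-0.000e+00 -1.000e-03 -2.138e+00] rows 15.6 17.1
tcp [269.6 591.3 222.3] j [-1.24  0.33  0.04  1.47 -0.01  1.34 -0.06]
```

```bash
python3 shift.py '-524 -378 -107 0 0 1;-524 -378 -107 0 0 1;-524 -378 -107 0 0 1;-524 -378 -107 0 0 1;-524 -378 -107 0 0 1;-524 -378 -107 0 0 1;-524 -378 -107 0 0 1;-524 -378 -107 0 0 1;-524 -378 -107 0 0 1;-524 -378 -107 0 0 1;-524 -378 -107 0 0 1;-524 -378 -107 0 0 1;-524 -378 -107 0 0 1;-524 -378 -107 0 0 1;-524 -378 -107 0 0 1;-524 -378 -107 0 0 1;-524 -378 -107 0 0 1;-524 -378 -107 0 0 1'
python3 - <<'E'
from h import *
im=camrig.get_image("wrist");save(im,"w1.png");print(T()[2]["joints"])
E
```

```text
time: 1.8
tcp_pos: [590.1, 27.8, 329.7]
tool_rot: [2.061, 2.37, -0.001]
force: [0.3, 0.0, -0.1]
width: 87.0
grip_force: 0.0
[-0.62880136  0.19034142  0.59942163  1.4662243  -0.10710629  1.51831229
  0.10962638]
```

View pics/w1.png

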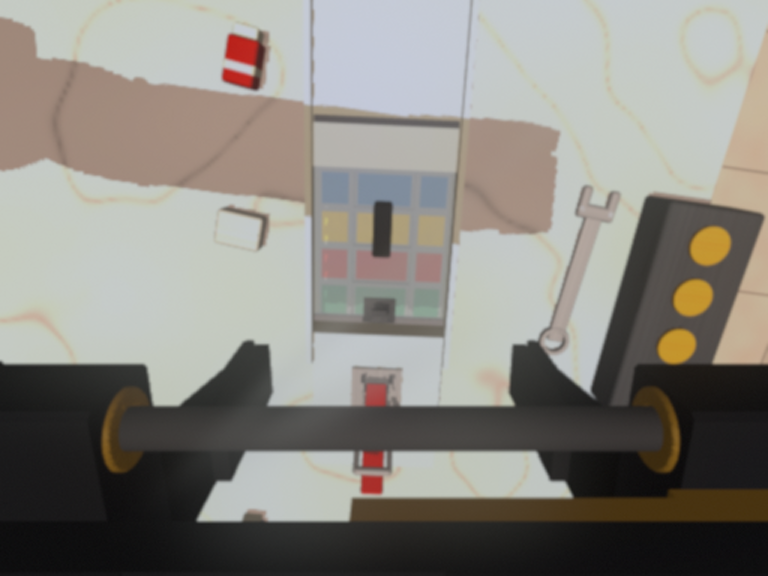

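Wrist view: the case is seen well. Floor plates are blue (383,188), yellow (383,228), red (382,264) and green (380,299). Handle is at (383,228), keeper (379,308), lever (373,440) and red cartridge (244,57).

Run:
```python
from h import *
im=camrig.get_image("wrist")
for n,u,v,z in [("L1",313,10,54),("L2",313,340,54),("R1",472,10,54),("R2",441,390,54),("wellend L",313,321,46),("wellend R",444,320,46),("208L",316,118,46),("208R",462,122,46),("hand t",383,202,78),("hand b",383,256,78),("keeper",379,308,62),("levertip",372,492,100),("blueslot",386,188,6),("yel",384,228,6),("redslot",383,265,6),("green",381,300,6),("pad L blue",335,188,6),("pad R blue",435,190,6),("green L",334,299,6),("green R",427,302,6)]:
    print(n,np.round(plane(im,u/1.5,v/1.5,z),1))
for c in("red","blue"):
  for r in masks(im,c,30)[0]: print(c,[float(x) for x in r],np.round(plane(im,r[1],r[2],28)[:2]))
# red cart triangulation
b=camrig.get_image("scene")
m=[r for r in masks(b,"red",10,110)[0] if 330<r[1]<355 and 185<r[2]<202];print(m)
m2=[r for r in masks(camrig.get_image("side"),"red",5,90)[0] if 170<r[1]<195];print(m2)
# line cluster edges
h=cv2.cvtColor(im["pixels"],cv2.COLOR_RGB2GRAY)
for v in(40,200): print(v,h[v,195:220].tolist(),h[v,290:318].tolist())
```

```text
L1 [503.5 197.5  54. ]
L2 [530.7 -84.7  54. ]
R1 [628.7 215.4  54. ]
R2 [ 661.7 -120.1   54. ]
wellend L [527.9 -68.4  46. ]
wellend R [653.3 -49.5  46. ]
208L [512.6 117.1  46. ]
208R [637.3 131.6  46. ]
hand t [579.3  58.2  78. ]
hand b [585.6  12.4  78. ]
keeper [589.  -40.7  62. ]
levertip [ 606.4 -212.2  100. ]
blueslot [580.5  63.3   6. ]
yel [584.   24.2   6. ]
redslot [588.2 -13.6   6. ]
green [591.2 -51.1   6. ]
pad L blue [531.3  56.3   6. ]
pad R blue [628.1  68.1   6. ]
green L [542.7 -56.9   6. ]
green R [639.  -46.5   6. ]
red [338.0, 162.4, 34.6, 152.0, 25.0, 22.0, 20.0] [443. 162.]
red [157.0, 159.6, 53.6, 150.0, 48.0, 21.0, 12.0] [441. 139.]
red [93.0, 250.5, 265.1, 245.0, 260.0, 11.0, 10.0] [ 600. -152.]
red [137.0, 248.0, 307.1, 242.0, 302.0, 13.0, 11.0] [ 606. -230.]
red [149.0, 247.1, 324.9, 241.0, 319.0, 13.0, 13.0] [ 609. -265.]
[(np.int32(31), np.float64(339.7), np.float64(191.7), np.int32(337), np.int32(188), np.int32(7), np.int32(10)), (np.int32(58), np.float64(347.5), np.float64(195.0), np.int32(343), np.int32(191), np.int32(10), np.int32(9))]
[(np.int32(59), np.float64(181.0), np.float64(196.9), np.int32(177), np.int32(192), np.int32(9), np.int32(10))]
40 [200, 200, 200, 200, 200, 200, 200, 200, 200, 201, 201, 196, 175, 151, 167, 194, 201, 201, 201, 202, 202, 201, 202, 202, 202] [202, 201, 201, 202, 202, 201, 202, 202, 201, 201, 202, 202, 201, 201, 201, 201, 202, 202, 202, 201, 194, 175, 171, 193, 201, 202, 201, 201]
200 [198, 198, 198, 199, 198, 198, 198, 198, 198, 199, 199, 193, 168, 131, 129, 146, 151, 151, 149, 147, 144, 142, 143, 142, 142] [142, 143, 145, 149, 150, 146, 139, 129, 145, 177, 195, 198, 196, 195, 196, 197, 196, 197, 197, 197, 197, 197, 197, 197, 197, 197, 197, 197]
```

```bash
cat >> h.py <<'E'
YAW=95.5;O=np.array([598.3,-122.7])
def case(x,y,z):
    a=np.radians(YAW);return np.array([*(O+x*np.array([np.cos(a),np.sin(a)])+y*np.array([-np.sin(a),np.cos(a)])),z])
def incase(p):
    a=np.radians(YAW);d=np.array(p[:2])-O;return np.round([d@[np.cos(a),np.sin(a)],d@[-np.sin(a),np.cos(a)]],1)
E
python3 - <<'E'
from h import *
go(case(159,0,100),5.5)
E
```

```text
dl [  4.6  -5.3 229.3] rv [-0.001 -0.001  0.049] rows 5.5 0.4
dl [  4.6  -5.3 229.3] rv [ 1.000e-03 -1.000e-03 -3.092e+00] rows 5.5 24.7
tcp [589.2  31.7 329.3] j [-0.63  0.19  0.6   1.47 -0.11  1.52  0.11]
```

```bash
python3 shift.py '5 -5 230 0 0 .049;5 -5 230 0 0 .049;5 -5 230 0 0 .049;5 -5 230 0 0 .049;5 -5 230 0 0 .049;5 -5 230 0 0 .049;5 -5 230 0 0 .049;5 -5 245 0 0 .049;5 -5 260 0 0 .049;5 -5 270 0 0 .049;5 -5 270 0 0 .049' 50
python3 shift.py '0 0 0 0 0 0;0 0 0 0 0 0;0 0 0 0 0 0;0 0 0 0 0 0;0 0 0 0 0 0;0 0 0 0 0 0' 0
python3 - <<'E'
from h import *
p,r,s=T();print(incase(p)); go(case(159+141,0,p[2]),5.5)
E
```

```text
time: 2.92
tcp_pos: [583.3, 35.1, 59.0]
tool_rot: [-2.112, -2.324, 0.001]
force: [-1.6, 0.0, 0.5]
width: 50.0
grip_force: 0.0
time: 3.42
tcp_pos: [583.4, 34.3, 59.8]
tool_rot: [-2.114, -2.323, 0.001]
force: [-18.0, -1.3, 12.4]
width: 18.1
grip_force: 9.1
[157.7  -0.2]
dl [142.3  -0.5   0. ] rv [-0.001 -0.    -0.002] rows 3.4 0.0
dl [142.3  -0.5   0. ] rv [-0.00e+00  2.00e-03  3.14e+00] rows 3.4 25.1
tcp [583.4  34.3  59.8] j [-0.59  0.38  0.55  1.83 -0.23  1.    0.15]
```

```bash
python3 shift.py '0 0 0 0 0 0;0 0 0 0 0 0;12 0 0 0 0 0;24 0 0 0 0 0;36 0 0 0 0 0;48 0 0 0 0 0;60 0 0 0 0 0;72 0 0 0 0 0;84 0 0 0 0 0;96 0 0 0 0 0;108 0 0 0 0 0;120 0 0 0 0 0;130 0 0 0 0 0;138 0 0 0 0 0;143 0 0 0 0 0;143 0 0 0 0 0'
python3 - <<'E'
from h import *
print(incase(T()[0]))
E
```

```text
time: 4.75
tcp_pos: [568.9, 174.6, 59.5]
tool_rot: [-2.115, -2.322, 0.008]
force: [-8.4, -7.7, 9.0]
width: 15.7
grip_force: 30.0
[298.8   0.8]
```

```bash
python3 shift.py '0 0 0 0 0 0;0 0 -20 0 0 0;0 0 -60 0 0 0;-50 5 -240 0 0 0;-50 5 -240 0 0 0;-50 5 -240 0 0 0;-50 5 -240 0 0 0;-50 5 -240 0 0 0;-50 5 -240 0 0 0;-50 5 -240 0 0 0' 60
python3 - <<'E'
from h import *
im=camrig.get_image("wrist");save(im,"w2.png")
E
```

```text
time: 5.58
tcp_pos: [580.9, 127.0, 301.0]
tool_rot: [2.115, 2.322, 0.004]
force: [-0.2, -0.0, -1.3]
width: 59.8
grip_force: 0.0
```

View pics/w2.png

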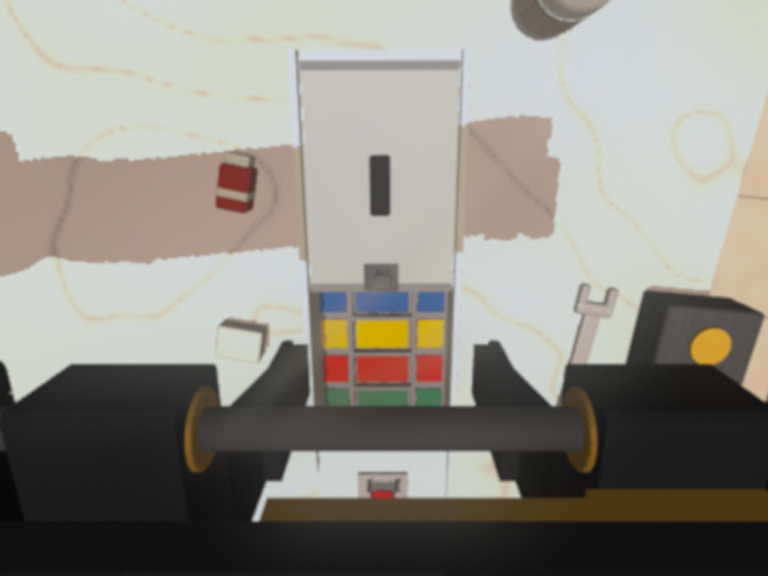

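Wrist view: the well is empty, with slots blue (382,300), yellow (382,334), red (382,369) and green (382,398). The cover is open, and the red cartridge is at (237,184) with its cap end up.

```bash
python3 - <<'E'
from h import *
im=camrig.get_image("wrist");b=camrig.get_image("scene")
for c in("red","yellow","blue"):
  for t,i in(("w",im),("s",b)):
    for r in masks(i,c,20)[0]:
      q=plane(i,r[1],r[2],6); k=incase(q)
      if 40<k[0]<220 and abs(k[1])<70: print(t,c,[float(x) for x in r],np.round(q),k)
E
python3 shift.py '25 -129 101 0 0 0;25 -129 101 0 0 0;25 -129 101 0 0 0;25 -129 101 0 0 0;25 -129 101 0 0 0;25 -129 101 0 0 0'
python3 - <<'E'
from h import *
im=camrig.get_image("wrist");save(im,"w3.png")
for r in masks(im,"red",40)[0]: print([float(x) for x in r],plane(im,r[1],r[2],28))
E
```

```text
w red [274.0, 224.6, 245.9, 217.0, 237.0, 16.0, 18.0] [539. -21.   6.] [106.7  48.9]
w red [551.0, 255.3, 246.3, 239.0, 238.0, 34.0, 17.0] [586. -18.   6.] [105.9   1.9]
w red [276.0, 286.7, 245.9, 279.0, 238.0, 17.0, 17.0] [634. -12.   6.] [106.4 -46.1]
s red [59.0, 273.9, 195.8, 269.0, 192.0, 11.0, 8.0] [536. -21.   6.] [107.6  52. ]
s red [148.0, 266.2, 207.8, 259.0, 201.0, 16.0, 15.0] [585. -16.   6.] [107.    2.9]
w yellow [294.0, 224.3, 223.1, 217.0, 214.0, 16.0, 19.0] [537.  16.   6.] [144.2  48.1]
w yellow [661.0, 255.1, 223.0, 238.0, 214.0, 35.0, 19.0] [583.  21.   6.] [144.2   2. ]
w yellow [334.0, 287.4, 222.8, 279.0, 214.0, 18.0, 19.0] [631.  25.   6.] [144.4 -46.4]
s yellow [71.0, 286.0, 200.4, 280.0, 196.0, 13.0, 9.0] [533.  18.   6.] [145.9  51.3]
s yellow [173.0, 278.6, 212.4, 270.0, 205.0, 18.0, 16.0] [581.  22.   6.] [145.3   3. ]
w blue [120.0, 221.9, 200.7, 216.0, 196.0, 14.0, 12.0] [531.  51.   6.] [179.5  50.4]
w blue [223.0, 262.5, 202.0, 249.0, 196.0, 24.0, 12.0] [590.  55.   6.] [177.3  -9.1]
w blue [186.0, 287.7, 201.6, 280.0, 196.0, 16.0, 12.0] [627.  59.   6.] [177.9 -46.1]
s blue [42.0, 297.2, 204.2, 293.0, 201.0, 9.0, 7.0] [529.  52.   6.] [180.1  52.1]
s blue [105.0, 289.9, 216.3, 284.0, 210.0, 13.0, 14.0] [577.  55.   6.] [179.2   4. ]
time: 6.23
tcp_pos: [445.9, 140.1, 195.8]
tool_rot: [-2.11, -2.324, 0.008]
force: [1.8, -0.3, 1.0]
width: 60.0
grip_force: 0.0
[452.0, 259.0, 150.9, 246.0, 140.0, 27.0, 23.0] [441.53468779 162.79277485  28.        ]
[87.0, 249.4, 171.4, 243.0, 168.0, 16.0, 8.0] [433.69027772 140.59088375  28.        ]
[125.0, 324.3, 306.3, 319.0, 300.0, 13.0, 12.0] [535.55942338 -12.94771311  28.        ]
```

View pics/w3.png

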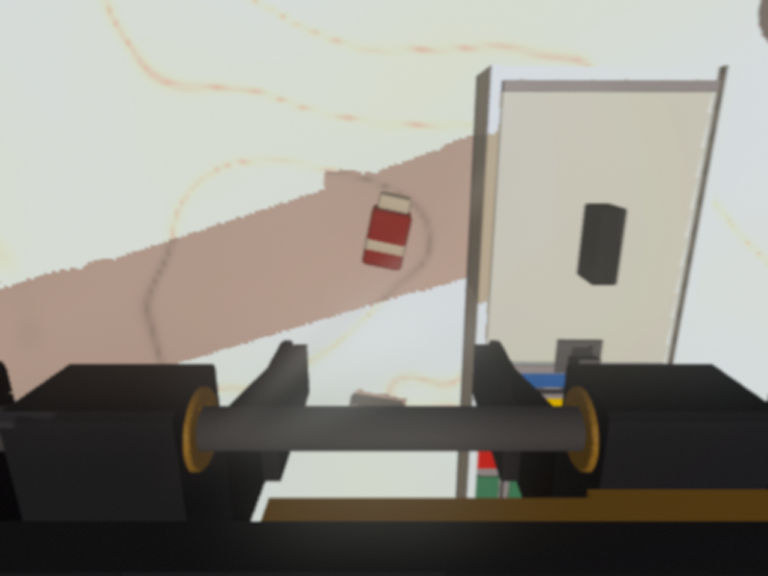

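Wrist view: red cartridge top-face corners are near (383,195), (411,199), (363,263) and (402,270).

```bash
sed -i 's/O=np.array(.*)$/O=np.array([596.3,-126.1])/' h.py
cat >> h.py <<'E'
def cart(im,c,lo,hi):
    """top-face red/coloured+white blob in window lo..hi (native px): minAreaRect of pixels differing from border"""
    m=masks(im,c,5)[1]; sub=np.zeros_like(m); sub[lo[1]:hi[1],lo[0]:hi[0]]=m[lo[1]:hi[1],lo[0]:hi[0]]
    pts=cv2.findNonZero(sub); box=cv2.boxPoints(cv2.minAreaRect(pts))
    return box,np.array([plane(im,*b,28)[:2] for b in box])
E
python3 - <<'E'
from h import *
im=camrig.get_image("wrist")
P=[plane(im,u/1.5,v/1.5,28)[:2] for u,v in((383,195),(411,199),(402,270),(363,263))];P=np.array(P);print(np.round(P,1),P.mean(0))
for i in range(4): d=P[(i+1)%4]-P[i];print(np.linalg.norm(d),np.degrees(np.arctan2(d[1],d[0])))
box,Q=cart(im,"red",(236,120),(285,190));print(np.round(box*1.5),np.round(Q,1),Q.mean(0))
for i in range(4): d=Q[(i+1)%4]-Q[i];print(np.linalg.norm(d),np.degrees(np.arctan2(d[1],d[0])))
s=camrig.get_image("scene");m=[r for r in masks(s,"red",10,110)[0] if 330<r[1]<355 and 185<r[2]<202]
w=[r for r in masks(im,"red",40)[0]][:2]
for a,b in((w[0],max(m)),(w[1],min(m))): print("tri",tri([(im,a[1],a[2]),(s,b[1],b[2])]))
E
```

```text
[[439.2 183.6]
 [458.1 182.7]
 [457.1 133.3]
 [429.6 135.7]] [445.97100528 158.81900868]
18.925761655696036 -2.578983207013501
49.45167511912072 -91.14752890887176
27.62807666368152 174.97973244370345
48.82982971582783 78.65471773111958
[[358. 261.]
 [369. 209.]
 [404. 216.]
 [394. 268.]] [[426.2 137.1]
 [430.4 173.4]
 [454.8 170.9]
 [451.4 134.3]] [440.68578743 153.89846337]
36.5426142379208 83.40292853655029
24.612772690471775 -5.833027778884719
36.69533685423669 -95.39041102856046
25.384002386885367 173.81738837868298
tri [441.28669136 162.92123523  25.89855861]
tri [434.56865102 138.09970549  19.41360028]
```

Run:
```python
from h import *
go([442,160,80],84)
```

```text
dl [ 20.3  -7.  119.3] rv [ 1.000e-03  1.000e-03 -1.372e+00] rows 2.9 11.0
dl [ 20.3  -7.  119.3] rv [ 1.000e-03 -1.000e-03  1.769e+00] rows 2.9 14.2
tcp [450.7 140.4 199.3] j [-0.9  -0.04  0.49  1.94  0.02  1.24 -0.32]
```

```bash
python3 shift.py '20 -7 110 0 0 -1.372;20 -7 110 0 0 -1.372;20 -7 110 0 0 -1.372;20 -7 110 0 0 -1.372;20 -7 110 0 0 -1.372;20 -7 110 0 0 -1.372;20 -7 110 0 0 -1.372;20 -7 110 0 0 -1.372;20 -7 110 0 0 -1.372;20 -7 110 0 0 -1.372;20 -7 110 0 0 -1.372;20 -7 110 0 0 -1.372;20 -7 110 0 0 -1.372;20 -7 110 0 0 -1.372' 72
python3 - <<'E'
from h import *
im=camrig.get_image("wrist");save(im,"w4.png",1.2)
go([442,160,10],84)
for r in masks(im,"red",40)[0]: print([float(x) for x in r],plane(im,r[1],r[2],28))
E
```

```text
time: 7.55
tcp_pos: [441.5, 159.5, 88.9]
tool_rot: [0.172, 3.136, 0.0]
force: [0.4, 0.3, -0.8]
width: 72.0
grip_force: 0.0
dl [-0.7  0.6 78.8] rv [-0.     0.001 -0.004] rows 1.9 0.0
dl [-0.7  0.6 78.8] rv [1.000e-03 0.000e+00 3.138e+00] rows 1.9 25.1
tcp [441.2 159.4  88.8] j [-0.86  0.08  0.44  2.07 -0.04  1.    1.06]
[157.0, 231.1, 195.4, 226.0, 189.0, 12.0, 16.0] [429.46489607 139.54873281  28.        ]
[878.0, 264.6, 206.1, 251.0, 188.0, 28.0, 35.0] [440.12880618 162.45996426  28.        ]
[81.0, 234.8, 217.6, 229.0, 210.0, 10.0, 13.0] [446.56606667 139.93663646  28.        ]
```

```bash
python3 shift.py '0 0 30 0 0 0;0 0 60 0 0 0;0 0 76 0 0 0;0 0 78 0 0 0;0 0 78 0 0 0'
python3 shift.py '0 0 0 0 0 0;0 0 0 0 0 0;0 0 0 0 0 0;0 0 0 0 0 0;0 0 0 0 0 0;0 0 0 0 0 0' 30
python3 shift.py '0 0 0 0 0 0;0 0 -20 0 0 0;0 0 -60 0 0 0;0 0 -100 0 0 0;0 0 -110 0 0 0;0 0 -110 0 0 0'
python3 - <<'E'
from h import *
go(case(110,0,120),5.5)
E
```

```text
time: 8.02
tcp_pos: [440.2, 159.0, 10.1]
tool_rot: [-0.167, -3.136, 0.002]
force: [-0.3, 0.1, 0.3]
width: 71.9
grip_force: 0.0
time: 8.52
tcp_pos: [441.1, 159.7, 11.3]
tool_rot: [0.165, 3.136, 0.001]
force: [-0.5, -0.6, 7.4]
width: 49.7
grip_force: 30.0
time: 9.02
tcp_pos: [442.6, 160.5, 124.0]
tool_rot: [0.164, 3.132, 0.007]
force: [0.6, -1.4, -1.8]
width: 49.5
grip_force: 30.0
dl [-160.9 -161.2    4. ] rv [7.00e-03 1.00e-03 1.37e+00] rows 5.5 11.0
dl [-160.9 -161.2    4. ] rv [-1.000e-03  7.000e-03 -1.772e+00] rows 5.5 14.2
tcp [442.6 160.5 124. ] j [-0.87  0.03  0.44  2.03 -0.02  1.07  1.05]
```

```bash
python3 shift.py '-161 -161 4 0 0 1.37;-161 -161 4 0 0 1.37;-161 -161 4 0 0 1.37;-161 -161 4 0 0 1.37;-161 -161 4 0 0 1.37;-161 -161 4 0 0 1.37;-161 -161 4 0 0 1.37;-161 -161 4 0 0 1.37;-161 -161 4 0 0 1.37;-161 -161 4 0 0 1.37;-161 -161 4 0 0 1.37;-161 -161 4 0 0 1.37;-161 -161 4 0 0 1.37;-161 -161 4 0 0 1.37'
python3 - <<'E'
from h import *
go(case(110,0,17),5.5);print(incase(T()[0]),T()[2]["width"])
im=camrig.get_image("wrist");save(im,"w5.png",1.2)
E
```

```text
time: 10.18
tcp_pos: [583.4, -17.6, 115.8]
tool_rot: [-2.107, -2.329, 0.002]
force: [-0.0, -0.1, -1.1]
width: 49.5
grip_force: 30.0
dl [ 0.8  2.5 98.8] rv [-0.001  0.     0.004] rows 2.4 0.0
dl [ 0.8  2.5 98.8] rv [-1.000e-03 -2.000e-03 -3.137e+00] rows 2.4 25.1
tcp [583.4 -17.6 115.8] j [-0.69  0.35  0.79  1.79 -0.28  1.11  0.29]
[109.3   2.4] 49.51331095496424
```

View pics/w5.png

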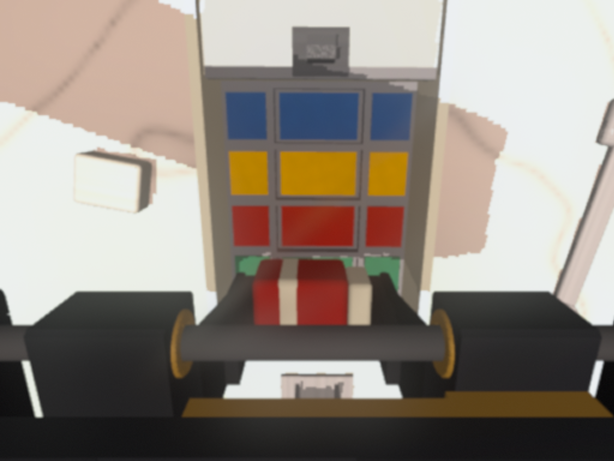

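Red cartridge held square at (312,292). The red slot plate is at (318,227), blue (319,117) and yellow (319,174).

Run:
```python
from h import *
im=camrig.get_image("wrist")
for c in("red","yellow","blue"):
    for r in masks(im,c,100)[0]:
      q=plane(im,r[1],r[2],6); k=incase(q)
      if 40<k[0]<220 and abs(k[1])<70: print(c,[float(x) for x in r],np.round(q),k)
```

```text
red [962.0, 208.8, 187.8, 194.0, 172.0, 30.0, 33.0] [539. -21.   6.] [109.9  46.9]
red [1962.0, 264.3, 187.9, 235.0, 172.0, 60.0, 33.0] [587. -17.   6.] [110.   -1.1]
red [970.0, 319.6, 187.9, 305.0, 172.0, 31.0, 33.0] [634. -12.   6.] [110.1 -48.9]
red [921.0, 222.4, 246.1, 211.0, 217.0, 24.0, 53.0] [554. -75.   6.] [54.5 36.8]
red [2194.0, 267.9, 243.8, 248.0, 216.0, 42.0, 55.0] [596. -69.   6.] [56.9 -4.7]
yellow [1045.0, 206.9, 143.8, 191.0, 127.0, 32.0, 35.0] [535.  17.   6.] [148.   46.9]
yellow [2149.0, 264.3, 143.9, 234.0, 127.0, 62.0, 35.0] [583.  21.   6.] [148.1  -0.8]
yellow [1026.0, 322.5, 144.4, 307.0, 127.0, 32.0, 35.0] [631.  26.   6.] [147.8 -49.3]
blue [1144.0, 204.8, 95.9, 189.0, 78.0, 32.0, 37.0] [532.  55.   6.] [186.2  46.9]
blue [2384.0, 265.1, 96.1, 233.0, 78.0, 65.0, 38.0] [580.  59.   6.] [186.2  -1.2]
blue [983.0, 323.7, 94.6, 309.0, 78.0, 33.0, 37.0] [626.  65.   6.] [187.5 -47.9]
```

```bash
python3 shift.py '1 3.5 30 0 0 0;1 3.5 60 0 0 0;1 3.5 82 0 0 0;1 3.5 92 0 0 0;1 3.5 97.5 0 0 0;1 3.5 97.5 0 0 0'
python3 shift.py '0 0 0 0 0 0;0 0 0 0 0 0;0 0 0 0 0 0' 60
python3 shift.py '0 0 -20 0 0 0;0 0 -60 0 0 0;0 0 -100 0 0 0;0 0 -140 0 0 0;0 0 -170 0 0 0;0 0 -180 0 0 0;0 0 -180 0 0 0'
python3 - <<'E'
from h import *
im=camrig.get_image("wrist");save(im,"w6.png",1.2)
for r in masks(im,"red",100)[0]:
      q=plane(im,r[1],r[2],34); print([float(x) for x in r],incase(q))
go([474,-340,220],5.5)
E
```

```text
time: 10.78
tcp_pos: [587.1, -16.5, 18.8]
tool_rot: [-2.112, -2.326, 0.001]
force: [-0.6, 0.1, -0.0]
width: 49.7
grip_force: 30.0
time: 11.03
tcp_pos: [588.2, -16.2, 20.3]
tool_rot: [2.111, 2.325, 0.003]
force: [-0.2, 0.7, 0.6]
width: 58.4
grip_force: 0.0
time: 11.62
tcp_pos: [589.1, -16.4, 202.7]
tool_rot: [2.11, 2.323, 0.008]
force: [-0.0, -0.5, -0.1]
width: 59.9
grip_force: 0.0
[558.0, 214.1, 167.1, 203.0, 155.0, 23.0, 26.0] [116.4  43.3]
[270.0, 239.0, 168.9, 234.0, 155.0, 11.0, 30.0] [114.5  17.6]
[570.0, 262.1, 168.1, 252.0, 155.0, 28.0, 29.0] [115.3  -6.2]
[561.0, 299.6, 167.0, 289.0, 155.0, 23.0, 26.0] [116.4 -45. ]
[598.0, 256.9, 316.3, 248.0, 301.0, 19.0, 32.0] [-65.3  -0.3]
dl [-311.4 -144.5  -20.3] rv [ 0.003 -0.001  0.   ] rows 8.2 0.0
dl [-311.4 -144.5  -20.3] rv [ 1.000e-03  5.000e-03 -3.141e+00] rows 8.2 25.1
tcp [588.  -16.1 200.4] j [-0.73  0.28  0.83  1.69 -0.21  1.27  0.24]
```

View pics/w6.png

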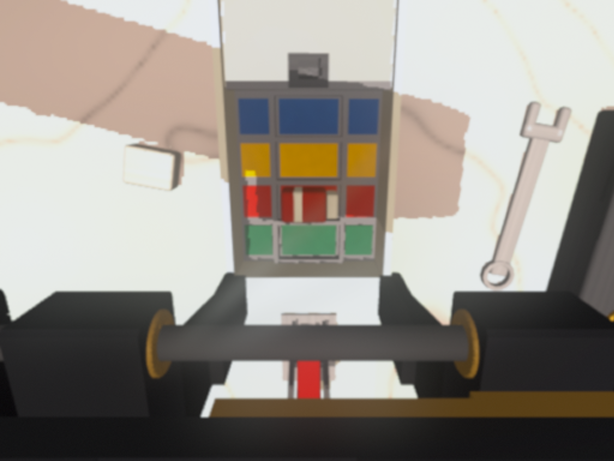

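Red cartridge lies in its slot at (310,203). Next the blue one.

```bash
python3 shift.py '-336 -142 0 0 0 0;-336 -142 0 0 0 0;-336 -142 0 0 0 0;-336 -142 0 0 0 0;-336 -142 0 0 0 0;-336 -142 0 0 0 0;-336 -142 0 0 0 0;-336 -142 0 0 0 0;-336 -142 0 0 0 0;-336 -142 0 0 0 0;-336 -142 0 0 0 0' 72
python3 - <<'E'
from h import *
im=camrig.get_image("wrist");save(im,"w7.png")
for r in masks(im,"blue",40)[0]: print([float(x) for x in r],np.round(plane(im,r[1],r[2],28)))
print(T()[2]["joints"])
E
```

```text
time: 12.58
tcp_pos: [475.8, -366.2, 197.4]
tool_rot: [-2.117, -2.319, 0.003]
force: [0.9, 0.8, 0.0]
width: 72.0
grip_force: 0.0
[-0.17871251  0.35119415  0.95433111  1.65978274 -0.29580238  1.28764156
  0.92541577]
```

View pics/w7.png

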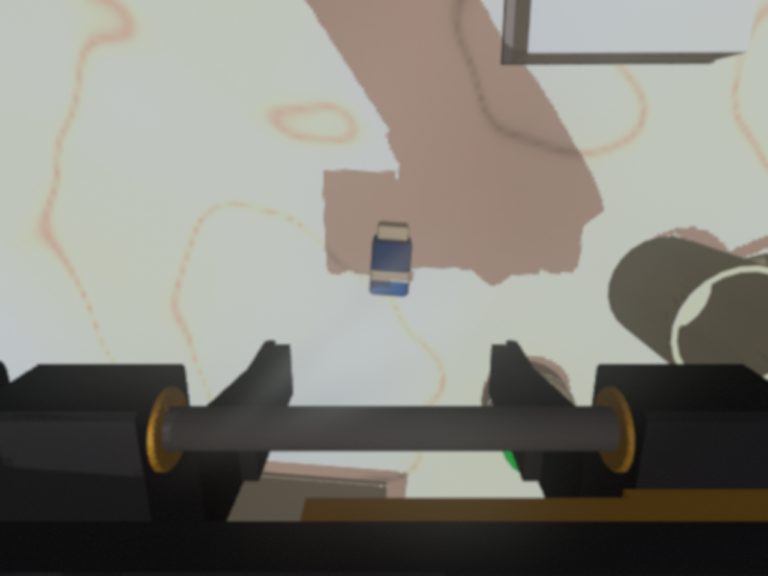

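Wrist view: blue cartridge with corners (377,223), (410,223), (370,293), (409,296). Box edge runs along (385,475), and the jar is at (530,400).

Run:
```python
from h import *
im=camrig.get_image("wrist");s=camrig.get_image("scene");sd=camrig.get_image("side")
P=np.array([plane(im,u/1.5,v/1.5,28)[:2] for u,v in((377,224),(410,224),(409,296),(370,293))]);print(np.round(P,1),P.mean(0))
for i in range(4): d=P[(i+1)%4]-P[i];print(np.linalg.norm(d),np.degrees(np.arctan2(d[1],d[0])))
for z in(0,60,100): print("box",z,plane(im,405/1.5,472/1.5,z)[:2],"scene box",plane(s,270/1.5,100/1.5,z)[:2], plane(s,207/1.5,185/1.5,z)[:2])
print("jar",plane(s,206/1.5,207/1.5,65))
print("side box corner",plane(sd,510/1.5,445/1.5,100),plane(sd,510/1.5,445/1.5,80))
h=cv2.cvtColor(im["pixels"],cv2.COLOR_RGB2HSV);print(h[165,260],h[170,260])
RNG["blue"]=[(90,60,20,130)]
for i,n in((im,"w"),(s,"s")):
  for r in masks(i,"blue",30)[0]: print(n,[float(x) for x in r],np.round(plane(i,r[1],r[2],28)))
go([474,-365,80],88)
```

```text
[[ 465.4 -340.6]
 [ 487.7 -338.4]
 [ 492.4 -389.5]
 [ 464.7 -389.9]] [ 477.55587937 -364.6103397 ]
22.406258274720173 5.39773035903728
51.28924120652707 -84.74634909262664
27.71486328132477 -179.19420411638055
49.360902613667356 89.1770942255443
box 0 [ 507.55465903 -556.95695019] scene box [ 161.99626306 -662.67496271] [ 492.85415446 -578.38229114]
box 60 [ 501.26575388 -511.67706749] scene box [ 227.47955146 -598.65819201] [ 538.75440839 -519.35469052]
box 100 [ 497.07315044 -481.49047902] scene box [ 271.13507706 -555.98034487] [ 569.35457767 -480.00295678]
jar [ 594.95312192 -470.07760623   65.        ]
side box corner [ 498.28742343 -565.59469522  100.        ] [ 515.36231519 -551.69445923   80.        ]
[111  75  92] [112  65  98]
w [211.0, 254.0, 169.7, 247.0, 162.0, 19.0, 19.0] [ 470. -361.   28.]
w [167.0, 258.7, 194.0, 246.0, 190.0, 24.0, 9.0] [ 477. -387.   28.]
s [55.0, 190.4, 138.9, 187.0, 134.0, 9.0, 11.0] [ 486. -357.   28.]
s [51.0, 297.1, 204.3, 293.0, 201.0, 9.0, 8.0] [546.  60.  28.]
s [128.0, 289.9, 216.6, 283.0, 210.0, 15.0, 15.0] [593.  64.  28.]
dl [ -2.1  -5.  118.2] rv [ 0.000e+00 -1.000e-03 -1.437e+00] rows 2.8 11.5
dl [ -2.1  -5.  118.2] rv [-0.002 -0.     1.704] rows 2.8 13.6
tcp [ 478.8 -362.5  198.2] j [-0.18  0.35  0.95  1.66 -0.3   1.29  0.93]
```

```bash
python3 shift.py '-2 -1.5 110 0 0 1.634;-2 -1.5 110 0 0 1.634;-2 -1.5 110 0 0 1.634;-2 -1.5 110 0 0 1.634;-2 -1.5 110 0 0 1.634;-2 -1.5 110 0 0 1.634;-2 -1.5 110 0 0 1.634;-2 -1.5 110 0 0 1.634;-2 -1.5 110 0 0 1.634;-2 -1.5 110 0 0 1.634;-2 -1.5 110 0 0 1.634;-2 -1.5 110 0 0 1.634;-2 -1.5 110 0 0 1.634;-2 -1.5 110 0 0 1.634;-2 -1.5 110 0 0 1.634;-2 -1.5 110 0 0 1.634'
python3 - <<'E'
from h import *
im=camrig.get_image("wrist");save(im,"w8.png")
go([477.5,-364.7,11],92)
p,r,s=T()
for u in(-25,25):print(proj(im,r.apply([14,u,0])*[1,1,0]+[*p[:2],28]),proj(im,r.apply([-14,u,0])*[1,1,0]+[*p[:2],28]))
E
```

```text
time: 14.12
tcp_pos: [477.2, -365.7, 88.9]
tool_rot: [-3.141, -0.06, 0.0]
force: [0.2, -0.3, 0.2]
width: 71.7
grip_force: 0.0
dl [ 0.4 -1.1 78. ] rv [ 0.    -0.    -3.139] rows 1.9 25.1
dl [ 0.4 -1.1 78. ] rv [-0.    -0.     0.002] rows 1.9 0.0
tcp [ 477.1 -365.9   89. ] j [-0.31  0.67  1.24  1.78 -0.68  1.2  -0.4 ]
(np.float64(224.71900693883615), np.float64(189.49668176383804)) (np.float64(225.8872397191929), np.float64(226.06555845193068))
(np.float64(295.146436421724), np.float64(189.54356669726357)) (np.float64(293.9438017654907), np.float64(226.1126594952409))
```

View pics/w8.png

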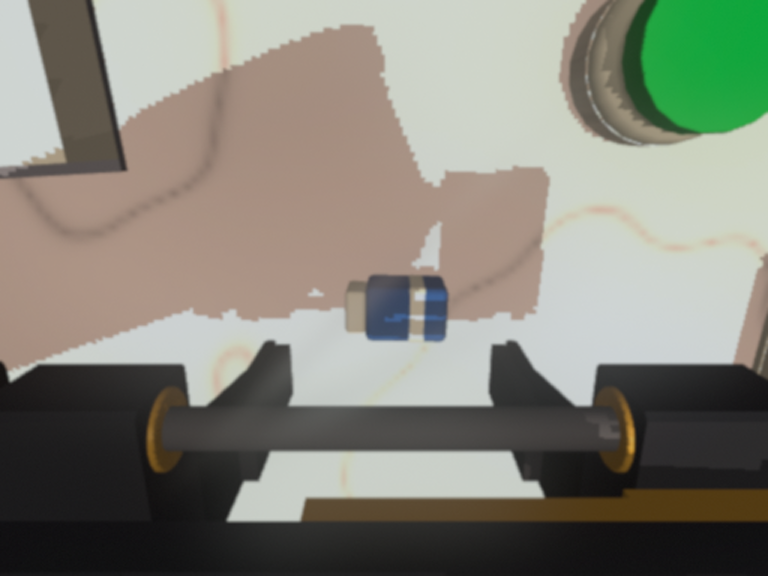

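Cartridge spans (346–447, 277–341) in the view, within about 2 mm of the prediction and aligned.

```bash
python3 shift.py '0 1.5 30 0 0 0;0 1.5 60 0 0 0;0 1.5 76 0 0 0;0 1.5 78 0 0 0;0 1.5 78 0 0 0'
python3 shift.py '0 0 0 0 0 0;0 0 0 0 0 0;0 0 0 0 0 0;0 0 0 0 0 0;0 0 0 0 0 0;0 0 0 0 0 0' 30
python3 shift.py '0 0 0 0 0 0;0 0 -20 0 0 0;0 0 -60 0 0 0;0 0 -100 0 0 0;0 0 -140 0 0 0;0 0 -190 0 0 0;0 0 -190 0 0 0;0 0 -190 0 0 0'
python3 - <<'E'
from h import *
go(case(186,-1,200),5.5)
E
```

```text
time: 14.58
tcp_pos: [476.4, -367.8, 10.9]
tool_rot: [-3.141, -0.052, 0.002]
force: [0.7, 0.4, 0.7]
width: 72.3
grip_force: 0.0
time: 15.08
tcp_pos: [477.3, -368.2, 11.8]
tool_rot: [3.141, 0.052, 0.002]
force: [-1.3, 1.2, 6.2]
width: 49.8
grip_force: 30.0
time: 15.75
tcp_pos: [477.7, -369.2, 204.3]
tool_rot: [3.139, 0.052, 0.007]
force: [-0.4, -1.2, -1.1]
width: 49.8
grip_force: 30.0
dl [ 115.7 -424.8    3.8] rv [ 5.000e-03 -1.000e-03 -1.634e+00] rows 10.6 13.1
dl [ 115.7 -424.8    3.8] rv [-1.000e-03 -5.000e-03  1.508e+00] rows 10.6 12.1
tcp [ 477.7 -369.2  204.3] j [-0.37  0.55  1.33  1.65 -0.55  1.37 -0.49]
```

```bash
python3 shift.py '116 -425 4 0 0 -1.634;116 -425 4 0 0 -1.634;116 -425 4 0 0 -1.634;116 -425 4 0 0 -1.634;116 -425 4 0 0 -1.634;116 -425 4 0 0 -1.634;116 -425 4 0 0 -1.634;116 -425 4 0 0 -1.634;116 -425 4 0 0 -1.634;116 -425 4 0 0 -1.634;116 -425 4 0 0 -1.634;116 -425 4 0 0 -1.634;116 -425 4 0 0 -1.634;116 -425 4 0 0 -1.634;116 -425 4 0 0 -1.634;116 -425 4 0 0 -1.634;116 -425 4 0 0 -1.634'
python3 - <<'E'
from h import *
go(case(186,-1,18),5.5);print(T()[2]["width"],T()[2]["grip_force"])
E
```

```text
time: 17.17
tcp_pos: [578.6, 60.3, 196.6]
tool_rot: [-2.116, -2.321, 0.001]
force: [-0.4, 0.4, -0.9]
width: 49.6
grip_force: 30.0
dl [ -1.2   0.9 178.6] rv [-0.001  0.    -0.004] rows 4.3 0.0
dl [ -1.2   0.9 178.6] rv [0.000e+00 1.000e-03 3.138e+00] rows 4.3 25.1
tcp [578.6  60.3 196.6] j [-1.02  0.32  1.04  1.71 -0.29  1.28  0.17]
49.61401807955091 29.957893788814545
```

```bash
python3 shift.py '-1 1 40 0 0 0;-1 1 80 0 0 0;-1 1 120 0 0 0;-1 1 145 0 0 0;-1 1 160 0 0 0;-1 1 170 0 0 0;-1 1 177.5 0 0 0;-1 1 177.5 0 0 0'
python3 shift.py '0 0 0 0 0 0;0 0 0 0 0 0;0 0 0 0 0 0' 60
python3 shift.py '0 0 -20 0 0 0;0 0 -60 0 0 0;-20 0 -100 0 0 0;-50 0 -120 0 0 0;-60 0 -120 0 0 0;-60 0 -120 0 0 0'
python3 - <<'E'
from h import *
im=camrig.get_image("wrist");save(im,"w9.png",1.2)
go(case(299,0,100),5.5)
s=camrig.get_image("scene")
for c in("red","blue"):
  for r in masks(im,c,100)[0]: print(c,[float(x) for x in r],incase(plane(im,r[1],r[2],34)))
  for r in masks(s,c,8)[0]: print("s",c,[float(x) for x in r],np.round(plane(s,r[1],r[2],14)))
E
```

```text
time: 17.83
tcp_pos: [580.1, 59.7, 19.3]
tool_rot: [2.113, 2.325, -0.0]
force: [0.1, 0.3, -0.8]
width: 49.9
grip_force: 30.0
time: 18.08
tcp_pos: [580.9, 59.9, 20.9]
tool_rot: [2.112, 2.325, 0.003]
force: [-0.1, -0.1, 0.4]
width: 58.0
grip_force: 0.0
time: 18.58
tcp_pos: [586.9, -3.7, 142.1]
tool_rot: [2.116, 2.318, 0.005]
force: [0.1, -0.3, -0.3]
width: 59.8
grip_force: 0.0
dl [173.9  -2.4  40.7] rv [ 0.002 -0.001 -0.003] rows 4.3 0.0
dl [173.9  -2.4  40.7] rv [-1.000e-03 -3.000e-03  3.139e+00] rows 4.3 25.1
tcp [586.1  -1.4 140.6] j [-0.88  0.39  1.01  1.77 -0.36  1.18  0.33]
red [423.0, 236.9, 196.5, 231.0, 179.0, 14.0, 38.0] [116.4  17.4]
red [896.0, 264.7, 196.8, 252.0, 179.0, 34.0, 38.0] [116.   -6.6]
red [799.0, 308.4, 193.5, 295.0, 179.0, 28.0, 30.0] [118.7 -44.4]
red [758.0, 207.8, 193.9, 194.0, 180.0, 28.0, 29.0] [118.9  42.5]
red [149.0, 258.6, 329.0, 248.0, 326.0, 22.0, 7.0] [-20.9  -0.5]
s red [1869.0, 277.6, 21.9, 241.0, 0.0, 80.0, 56.0] [-287. -496.   14.]
s red [24.0, 353.6, 14.9, 350.0, 12.0, 7.0, 7.0] [-498. -245.   14.]
s red [421.0, 330.8, 98.6, 316.0, 78.0, 30.0,
[... 429 characters left out ...]
579. -23.  14.]
s red [111.0, 375.3, 261.6, 370.0, 256.0, 12.0, 13.0] [597. 314.  14.]
s red [140.0, 399.8, 319.3, 394.0, 313.0, 13.0, 14.0] [712. 422.  14.]
s red [155.0, 438.3, 343.8, 432.0, 337.0, 14.0, 15.0] [723. 515.  14.]
blue [872.0, 203.6, 111.6, 190.0, 96.0, 28.0, 33.0] [188.   42.3]
blue [870.0, 252.1, 111.9, 229.0, 96.0, 37.0, 35.0] [187.6   3.4]
blue [375.0, 281.9, 113.2, 276.0, 96.0, 12.0, 35.0] [186.4 -20.5]
blue [685.0, 309.7, 109.1, 298.0, 96.0, 28.0, 32.0] [189.5 -42.8]
s blue [33.0, 297.6, 203.9, 294.0, 201.0, 8.0, 7.0] [533.  55.  14.]
s blue [39.0, 292.1, 210.6, 288.0, 207.0, 9.0, 8.0] [562.  54.  14.]
s blue [62.0, 287.4, 219.1, 283.0, 215.0, 10.0, 9.0] [594.  57.  14.]
```

View pics/w9.png

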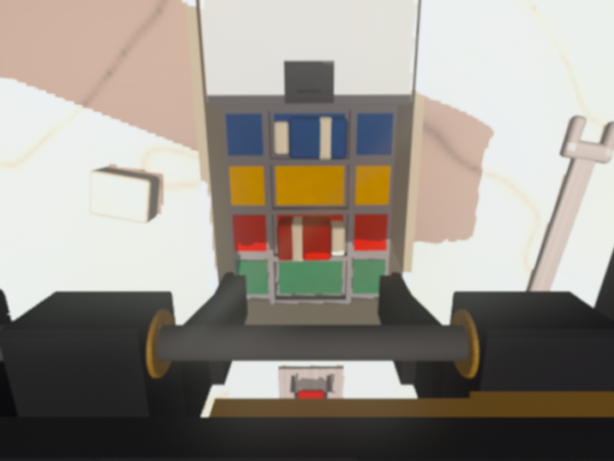

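Both cartridges lie in their slots: red (312,237), blue (310,135). Now I'll shut the cover.

```bash
python3 - <<'E'
from h import *
im=camrig.get_image("wrist")
for n,u,v in(("red bottom",264.7,216.5),("blue bottom",255,130.5),("blue left",228.5,128),("blue right",288,128),("red left",231,214),("red right",287,214)): print(n,incase(plane(im,u,v,34)))
E
python3 shift.py '174 -2 0 0 0 0;174 -2 0 0 0 0;174 -2 0 0 0 0;174 -2 0 0 0 0;174 -2 0 0 0 0;174 -2 35 0 0 0;174 -2 60 0 0 0;174 -2 80 0 0 0;174 -2 80 0 0 0' 50
python3 shift.py '0 0 0 0 0 0;0 0 0 0 0 0;0 0 0 0 0 0;0 0 0 0 0 0;0 0 0 0 0 0;0 0 0 0 0 0;0 0 0 0 0 0;0 0 0 0 0 0' 0
python3 - <<'E'
from h import *
p=T()[0];print(incase(p));go(case(121,0,p[2]),5.5)
E
```

```text
red bottom [102.9  -5.3]
blue bottom [177.2   2.7]
blue left [179.2  24.1]
blue right [179.1 -23.9]
red left [105.2  24.1]
red right [105.2 -24.7]
time: 19.48
tcp_pos: [563.5, 173.6, 54.8]
tool_rot: [-2.108, -2.326, 0.011]
force: [-1.1, -0.6, -0.8]
width: 50.1
grip_force: 0.0
time: 20.15
tcp_pos: [569.0, 173.3, 60.4]
tool_rot: [2.111, 2.323, 0.005]
force: [6.9, 1.4, -3.6]
width: 15.7
grip_force: 30.0
[300.6  -1.5]
dl [-1.796e+02 -1.500e+00 -1.000e-01] rv [ 0.004 -0.    -0.   ] rows 4.3 0.0
dl [-1.796e+02 -1.500e+00 -1.000e-01] rv [-0.    -0.007  3.141] rows 4.3 25.1
tcp [569.  173.3  60.4] j [-1.08  0.5   0.91  1.82 -0.45  1.04  0.09]
```

Run:
```python
from h import *
im=camrig.get_image("wrist");p,r,s=T()
off=r.inv().apply(np.array(im["position"])-p);rel=r.inv().as_matrix()@rot(im)
pic=cv2.imread("pics/w9.png")
r9=R.from_rotvec([2.116,2.318,0.003]);
im["position"]=r9.apply(off)+np.array([586.1,-1.4,140.6]);im["rotation"]=r9.as_matrix()@rel
for c,x in(("red",110),("blue",186)):
  for n,dx,dy,z in(("top-",-14,0,34),("top+",14,0,34),("bot+",14,0,6),("plate-",-17,47,6),("plate+",17,47,6)):
    print(c,n,np.round(np.array(proj(im,case(x+dx,dy-1,z)))*1.2,1))
h=cv2.cvtColor(pic,cv2.COLOR_BGR2HSV)
print("red col",[(v,*h[v,315]) for v in range(208,268,2)])
print("blue col",[(v,*h[v,302]) for v in range(106,168,2)])
```

```text
red top- [311.  265.7]
red top+ [310.7 229.2]
red bot+ [310.7 218.9]
red plate- [252.6 256.5]
red plate+ [250.5 215.6]
blue top- [310.3 161.4]
blue top+ [310.  118.6]
blue bot+ [310.1 117.9]
blue plate- [247.6 161.3]
blue plate+ [245.1 114. ]
red col [(208, np.uint8(11), np.uint8(70), np.uint8(99)), (210, np.uint8(11), np.uint8(56), np.uint8(113)), (212, np.uint8(9), np.uint8(55), np.uint8(120)), (214, np.uint8(7), np.uint8(113), np.uint8(129)), (216, np.uint8(7), np.uint8(167), np.uint8(127)), (218, np.uint8(8), np.uint8(161), np.uint8(109)), (220, np.uint8(8), np.uint8(160), np.uint8(107)), (222, np.uint8(8), np.uint8(162), np.uint8(107)), (224, np.uint8(7), np.uint8(169), np.uint8(115)), (226, np.uint8(5), np.uint8(182), np.uint8(133)), (228, np.uint8(5), np.uint8(189), np.uint8(144)), (230, np.uint8(4), np.uint8(196), np.uint8(148)), (232, np.uint8(4), np.uint8(196), np.uint8(148)), (234, np.uint8(4), np.uint8(196), np.uint8(148)), (236, np.uint8(4), np.uint8(199), np.uint8(147)), (238, np.uint8(3), np.uint8(198), np.uint8(148)), (240, np.uint8(3), np.uint8(200), np.uint8(148)), 
[... 1552 characters left out ...]
9), np.uint8(133), np.uint8(111)), (142, np.uint8(108), np.uint8(132), np.uint8(110)), (144, np.uint8(108), np.uint8(133), np.uint8(109)), (146, np.uint8(109), np.uint8(132), np.uint8(110)), (148, np.uint8(109), np.uint8(131), np.uint8(109)), (150, np.uint8(109), np.uint8(129), np.uint8(109)), (152, np.uint8(109), np.uint8(130), np.uint8(110)), (154, np.uint8(109), np.uint8(129), np.uint8(109)), (156, np.uint8(110), np.uint8(120), np.uint8(102)), (158, np.uint8(112), np.uint8(64), np.uint8(91)), (160, np.uint8(0), np.uint8(17), np.uint8(103)), (162, np.uint8(10), np.uint8(28), np.uint8(110)), (164, np.uint8(13), np.uint8(54), np.uint8(118)), (166, np.uint8(19), np.uint8(181), np.uint8(161))]
```

```bash
python3 shift.py '-12 0 0 0 0 0;-24 0 0 0 0 0;-36 0 0 0 0 0;-48 0 0 0 0 0;-60 0 0 0 0 0;-72 0 0 0 0 0;-84 0 0 0 0 0;-96 -1 0 0 0 0;-108 -1 0 0 0 0;-120 -1 0 0 0 0;-132 -1 0 0 0 0;-144 -1 0 0 0 0;-156 -1 0 0 0 0;-166 -1 0 0 0 0;-174 -1 0 0 0 0;-178 -1 0 0 0 0;-181 -1 0 0 0 0;-181 -1 0 0 0 0'
python3 - <<'E'
from h import *
p=T()[0];print(incase(p))
E
```

```text
time: 21.7
tcp_pos: [585.8, -4.0, 60.4]
tool_rot: [2.11, 2.327, 0.009]
force: [7.1, 8.7, -3.1]
width: 15.4
grip_force: 30.0
[122.5  -1.2]
```

```bash
python3 shift.py '0 0 0 0 0 0;0 0 0 0 0 0;0 0 -20 0 0 0;0 0 -60 0 0 0;-40 0 -100 0 0 0;-80 0 -140 0 0 0;-120 0 -180 0 0 0;-160 0 -200 0 0 0;-170 0 -200 0 0 0;-170 0 -200 0 0 0;-170 0 -200 0 0 0' 44
python3 - <<'E'
from h import *
im=camrig.get_image("wrist");save(im,"w10.png");s=camrig.get_image("scene");sd=camrig.get_image("side")
p,r,_=T();print(incase(p),p)
for n,i in(("w",im),("s",s),("d",sd)):
  for q in masks(i,"red",10,110)[0]:
    if n=="w" or (n=="s" and 195<q[1]<250 and 150<q[2]<190) or (n=="d" and 230<q[1]<300 and q[2]>180): print(n,[float(x) for x in q])
y0,x0=[150,190];crop=s["pixels"][150:200,190:260]
c2=sd["pixels"][185:235,220:305]
A=cv2.resize(crop[:,:,::-1],None,fx=6,fy=6,interpolation=cv2.INTER_CUBIC);B=cv2.resize(c2[:,:,::-1],(420,247),interpolation=cv2.INTER_CUBIC)
cv2.imwrite("pics/lev.png",np.vstack([A,B]))
E
```

```text
time: 22.62
tcp_pos: [599.0, -182.2, 262.1]
tool_rot: [2.118, 2.315, 0.0]
force: [0.6, -0.7, 0.0]
width: 44.1
grip_force: 0.0
[-49.5   1.7] [ 599.39282326 -175.50775682  258.74748098]
w [980.0, 262.8, 136.4, 254.0, 110.0, 19.0, 53.0]
w [26.0, 257.5, 173.6, 255.0, 172.0, 7.0, 5.0]
w [74.0, 268.5, 190.2, 262.0, 183.0, 11.0, 12.0]
s [49.0, 209.3, 162.5, 205.0, 158.0, 9.0, 12.0]
s [130.0, 224.4, 175.9, 215.0, 164.0, 19.0, 21.0]
d [19.0, 268.7, 205.4, 265.0, 202.0, 9.0, 7.0]
```

View pics/w10.png

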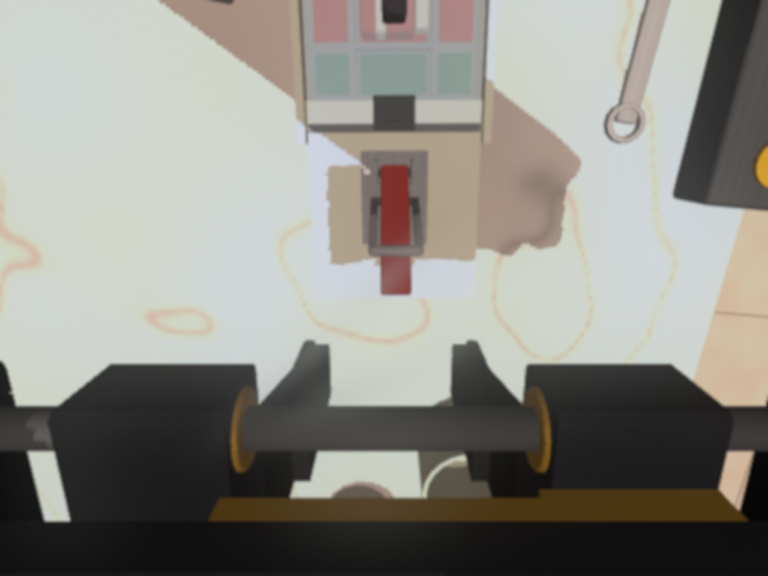

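View pics/lev.png

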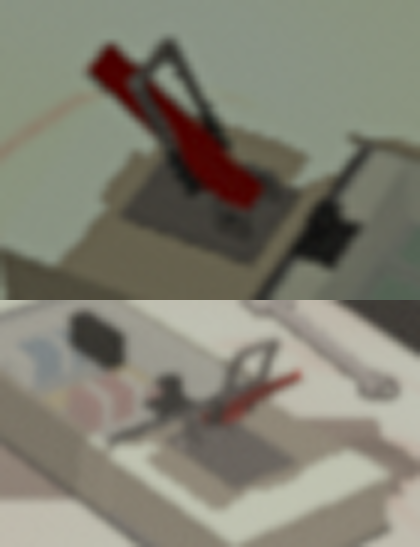

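Views: lever tip at wrist (396,292), scene (206.8,159.5) and side (280.5,200.4). Crossbar centre at wrist (395,250) and scene (215.2,160.3). Cover shut at (395,127).

Run:
```python
from h import *
im=camrig.get_image("wrist");s=camrig.get_image("scene");d=camrig.get_image("side")
tip=tri([(im,264,195.5),(s,206.8,159.5),(d,280.5,200.4)]);t2=tri([(im,264,195.5),(s,206.8,159.5)])
bar=tri([(im,263.3,166.7),(s,215.2,160.3)])
for n,q in(("tip",tip),("tip2",t2),("bar",bar)): print(n,np.round(q,1),incase(q),"ang",np.arctan2(q[2]-62,-incase(q)[0]),np.hypot(q[2]-62,incase(q)[0]))
for th in(.6,.7,.75,.8,.9):
  e=case(-95*np.cos(th),0,62+95*np.sin(th));print(th,np.round(proj(im,e),1),np.round(proj(s,e),1),np.round(proj(d,e),1))
print(incase(plane(im,395/1.5,127/1.5,52)),"keeper",incase(plane(im,394/1.5,96/1.5,72)))
go(case(-95,0,150),5.5)
```

```text
tip [ 606.9 -193.   122.7] [-67.6  -4.2] ang 0.731479073836843 90.83735454162051
tip2 [ 604.8 -190.3  124.5] [-64.7  -2.3] ang 0.7677958562946368 89.93064416382471
bar [ 601.8 -161.6  133.6] [-35.9  -2.1] ang 1.1060107396183523 80.09260501821745
0.6 [262.1 207.7] [203.9 159.9] [279.6 204.2]
0.7 [262.1 204.6] [205.4 158.6] [278.5 201.2]
0.75 [262.2 202.7] [206.2 158. ] [277.8 199.7]
0.8 [262.2 200.5] [207.1 157.5] [277.1 198.3]
0.9 [262.2 195.2] [209.1 156.6] [275.6 195.5]
[38.8 -1.4] keeper [57.8 -0.5]
dl [-46.6   1.4 108.6] rv [-0.001 -0.001  0.002] rows 2.8 0.0
dl [-46.6   1.4 108.6] rv [ 1.000e-03 -2.000e-03 -3.139e+00] rows 2.8 25.1
tcp [ 599.6 -174.5  258.6] j [-0.56  0.4   1.04  1.51 -0.35  1.43  0.6 ]
```

```bash
python3 - <<'E'
from h import *
go(case(-64,-2,160),5.5)
E
python3 shift.py '-16 3 80 0 0 0;-16 3 80 0 0 0;-16 3 80 0 0 0;-16 3 98 0 0 0;-16 3 98 0 0 0'
python3 - <<'E'
from h import *
go(case(-64,-2,112),5.5)
E
```

```text
dl [-15.6   3.4  98.6] rv [-0.001 -0.001  0.002] rows 2.4 0.0
dl [-15.6   3.4  98.6] rv [ 1.000e-03 -2.000e-03 -3.139e+00] rows 2.4 25.1
tcp [ 599.6 -174.5  258.6] j [-0.56  0.4   1.04  1.51 -0.35  1.43  0.6 ]
time: 23.33
tcp_pos: [603.2, -190.5, 159.7]
tool_rot: [-2.109, -2.324, 0.003]
force: [-1.1, -0.0, -1.1]
width: 43.9
grip_force: 0.0
dl [ 0.7  1.4 47.7] rv [-0.004 -0.001  0.001] rows 1.1 0.0
dl [ 0.7  1.4 47.7] rv [ 2.000e-03 -6.000e-03 -3.141e+00] rows 1.1 25.1
tcp [ 603.2 -190.5  159.7] j [-0.49  0.49  0.99  1.62 -0.42  1.26  0.67]
```

```bash
python3 shift.py '0.5 1 15 0 0 0;0.5 1 32 0 0 0;0.5 1 44 0 0 0;0.5 1 47.5 0 0 0;0.5 1 47.5 0 0 0'
python3 shift.py '0 0 0 0 0 0;0 0 0 0 0 0;0 0 0 0 0 0;0 0 0 0 0 0;0 0 0 0 0 0;0 0 0 0 0 0;0 0 0 0 0 0' 0
```

```text
time: 23.75
tcp_pos: [604.9, -191.1, 113.5]
tool_rot: [-2.111, -2.325, 0.001]
force: [0.1, 0.1, 0.4]
width: 44.1
grip_force: 0.0
time: 24.33
tcp_pos: [603.9, -192.3, 114.0]
tool_rot: [-2.113, -2.323, 0.002]
force: [-5.3, -0.8, 2.1]
width: 19.4
grip_force: 30.0
```

```bash
python3 shift.py '3 0 -3 0 0 0;6 0 -6 0 0 0;13 0 -11 0 0 0;20 0 -16 0 0 0;28 0 -20 0 0 0;36 0 -23 0 0 0;44 0 -25 0 0 0;52.5 0 -27 0 0 0;61 0 -27.5 0 0 0;61 0 -27.5 0 0 0;61 0 -27.5 0 0 0'
python3 - <<'E'
from h import *
p=T()[0];print(incase(p),p)
s=camrig.get_image("scene");sd=camrig.get_image("side")
A=cv2.resize(s["pixels"][145:205,185:265,::-1],(560,420),interpolation=cv2.INTER_CUBIC)[:300];B=cv2.resize(sd["pixels"][165:225,220:305,::-1],(560,395),interpolation=cv2.INTER_CUBIC)[:298]
cv2.imwrite("pics/lev2.png",np.vstack([A,B]))
E
```

```text
time: 25.25
tcp_pos: [598.4, -132.2, 143.4]
tool_rot: [2.113, 2.324, -0.002]
force: [-10.7, -3.4, 14.6]
width: 19.1
grip_force: 30.0
[-6.3 -1.5] [ 598.36566568 -132.18007544  143.36983834]
```

View pics/lev2.png

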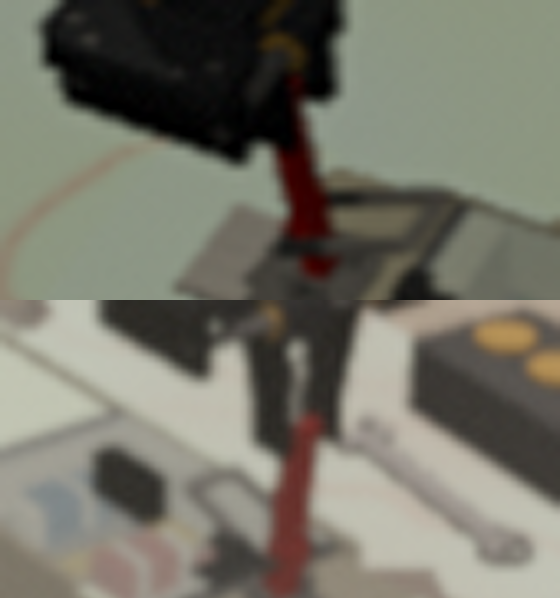

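Lever is near upright. The loop lies forward, with its bar near scene (246.9,176.1) and side (252.6,192.3).

Run:
```python
from h import *
s=camrig.get_image("scene");d=camrig.get_image("side")
b=tri([(s,246.9,176.1),(d,252.6,192.3)]);print(incase(b),b)
for n,q in(("hooked",(52,-1,56)),("onlip",(52,-1,76)),("up",(40,-1,110))):
  for dy in(-15,0,15): print(n,dy,np.round(proj(s,case(q[0],q[1]+dy,q[2])),1),np.round(proj(d,case(q[0],q[1]+dy,q[2])),1))
```

```text
[48.3  4.7] [586.95374152 -78.44260169 102.26470442]
hooked -15 [244.2 193.5] [255.6 202.2]
hooked 0 [246.7 189.8] [252.  203.6]
hooked 15 [249.2 186.1] [248.4 205. ]
onlip -15 [243.8 188.7] [255.7 196.9]
onlip 0 [246.4 184.9] [252.1 198.2]
onlip 15 [248.9 181.2] [248.5 199.6]
up -15 [239.2 178.8] [258.4 189. ]
up 0 [241.9 175.1] [254.7 190.4]
up 15 [244.5 171.4] [251.  191.7]
```

```bash
python3 shift.py '2 0 0 0 0 0;2 0 0 0 0 0;2 0 0 0 0 0;2 0 0 0 0 0;2 0 0 0 0 0;2 0 0 0 0 0;2 0 0 0 0 0;2 0 0 0 0 0'
python3 - <<'E'
from h import *
s=camrig.get_image("scene");d=camrig.get_image("side");w=camrig.get_image("wrist")
A=cv2.resize(s["pixels"][165:205,220:270,::-1],(400,320),interpolation=cv2.INTER_CUBIC);B=cv2.resize(d["pixels"][180:220,230:280,::-1],(400,320),interpolation=cv2.INTER_CUBIC)
u,v=map(int,proj(w,case(52,-1,56)));print("wrist hooked",u,v,proj(w,case(52,-1,76)),incase(T()[0]))
x0,y0=max(u-65,0),max(v-50,0);print(x0,y0)
C=cv2.resize(w["pixels"][y0:y0+64,x0:x0+130,::-1],(800,280),interpolation=cv2.INTER_CUBIC)
cv2.imwrite("pics/hook.png",np.vstack([np.hstack([A,B])[:,:],C]))
E
```

```text
time: 26.12
tcp_pos: [598.3, -131.0, 143.5]
tool_rot: [2.114, 2.323, -0.002]
force: [-11.1, -3.9, 16.9]
width: 19.2
grip_force: 30.0
wrist hooked 259 123 (np.float64(259.4868474803127), np.float64(126.46950937269281)) [-5.1 -1.5]
194 73
```

View pics/hook.png

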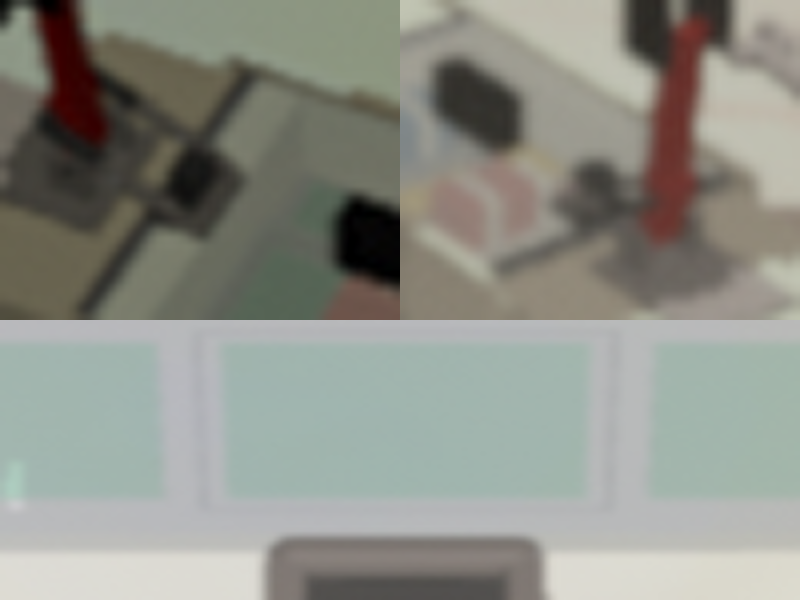

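The loop has dropped around the keeper: bar at scene (248,189), matching the hooked projection (246.7,189.8), and its wrist width matches a height of 56. Now the lever goes down.

```bash
python3 shift.py '-10 0 1 0 0 0;-19 0 3 0 0 0;-28 0 6 0 0 0;-36 0 10 0 0 0;-44 0 14 0 0 0;-51.5 0 19.5 0 0 0;-58 0 25.5 0 0 0;-64.5 0 32 0 0 0;-64.5 0 32 0 0 0'
python3 - <<'E'
from h import *
p=T()[0];print(incase(p),p)
w=camrig.get_image("wrist")
for z,x in((56,46),(76,46),(56,41)): print(x,z,[np.round(proj(w,case(x,-1+d,z)),1) for d in(-17,17)])
g=cv2.cvtColor(w["pixels"],cv2.COLOR_RGB2GRAY);u,v=map(int,proj(w,case(46,-1,56)))
for c in(u-12,u,u+12): print(v-18,g[v-18:v+22,c].tolist())
E
```

```text
time: 27.02
tcp_pos: [604.0, -193.2, 108.7]
tool_rot: [-2.112, -2.322, 0.001]
force: [-7.1, 1.6, 2.7]
width: 19.7
grip_force: 30.0
[-67.5  -1.2] [ 603.98050177 -193.20716686  108.65505722]
46 56 [array([288.4,  33.2]), array([231.5,  33.3])]
46 76 [array([291.3,  26.6]), array([228.3,  26.7])]
41 56 [array([288.2,  42.3]), array([231.7,  42.4])]
15 [177, 177, 177, 178, 177, 176, 163, 127, 90, 79, 78, 79, 79, 79, 79, 82, 92, 100, 105, 108, 110, 111, 109, 105, 102, 99, 94, 89, 83, 79, 78, 78, 78, 77, 75, 73, 73, 75, 76, 78]
15 [177, 178, 177, 177, 177, 175, 162, 127, 89, 79, 78, 79, 79, 78, 77, 77, 77, 78, 77, 77, 77, 77, 77, 77, 77, 77, 77, 77, 77, 77, 77, 76, 77, 75, 69, 62, 58, 59, 65, 73]
15 [178, 178, 178, 178, 179, 176, 163, 128, 91, 79, 79, 80, 79, 80, 79, 80, 81, 81, 82, 83, 83, 82, 83, 83, 82, 83, 82, 81, 79, 79, 79, 79, 78, 77, 72, 65, 64, 66, 71, 75]
```

```bash
python3 shift.py '-5.5 0 7 0 0 0;-10 0 15 0 0 0;-14 0 23 0 0 0;-17 0 31.5 0 0 0;-19.5 0 40.5 0 0 0;-21 0 49 0 0 0;-21.5 0 56 0 0 0;-21.5 0 56 0 0 0;-21.5 0 56 0 0 0'
python3 - <<'E'
from h import *
p=T()[0];print(incase(p),p)
E
```

```text
time: 27.82
tcp_pos: [606.0, -213.7, 54.1]
tool_rot: [-2.11, -2.323, 0.001]
force: [-9.5, 1.7, 8.1]
width: 19.2
grip_force: 30.0
[-88.2  -1.3] [ 606.04765531 -213.74233452   54.05620616]
```

```bash
python3 shift.py '0 0 0 0 0 0;0 0 0 0 0 0;0 0 0 0 0 0;0 0 -20 0 0 0;0 0 -40 0 0 0;0 0 -40 0 0 0' 44
python3 shift.py '0 0 0 0 0 0;0 0 0 0 0 0;0 0 0 0 0 0;0 0 0 0 0 0;0 0 0 0 0 0;0 0 0 0 0 0' 0
python3 - <<'E'
from h import *
p=T()[0];print(incase(p),p)
s=camrig.get_image("scene")
for r in masks(s,"red",8,110)[0]:
  if 190<r[1]<250 and 150<r[2]<200: print([float(x) for x in r])
for th in(0,.2,.4): print(th,proj(s,case(-95*np.cos(th),-1,62+95*np.sin(th))),proj(s,case(-50*np.cos(th),-1,62+50*np.sin(th))))
E
```

```text
time: 28.32
tcp_pos: [609.8, -215.2, 97.5]
tool_rot: [2.108, 2.322, 0.004]
force: [-0.0, -0.8, 1.2]
width: 43.0
grip_force: 0.0
time: 28.82
tcp_pos: [607.1, -214.4, 93.1]
tool_rot: [-2.112, -2.325, 0.001]
force: [-0.1, -0.1, -0.4]
width: 11.6
grip_force: 0.0
[-88.9  -2.3] [ 607.13594015 -214.35088778   93.13603597]
[203.0, 216.9, 177.2, 201.0, 170.0, 33.0, 15.0]
0 (np.float64(200.85758687149743), np.float64(171.63044027366152)) (np.float64(214.53785498319766), np.float64(176.6170903836757))
0.2 (np.float64(200.62668646590993), np.float64(167.23373144964506)) (np.float64(214.49849628749905), np.float64(174.32137249590218))
0.4 (np.float64(201.5658460986906), np.float64(163.33392485569073)) (np.float64(215.08016748682257), np.float64(172.3147268740092))
```

```bash
python3 shift.py '3 0 10 0 0 0;3 0 20 0 0 0;3 0 25 0 0 0;3 0 28 0 0 0;3 0 30 0 0 0;3 0 30 0 0 0' 0
python3 shift.py '0 0 0 0 0 0'
```

```text
time: 29.37
tcp_pos: [606.8, -210.7, 65.5]
tool_rot: [-2.11, -2.324, -0.003]
force: [-11.6, 7.9, 28.1]
width: 0.4
grip_force: 14.1
time: 29.45
tcp_pos: [606.8, -210.7, 65.5]
tool_rot: [-2.111, -2.324, -0.003]
force: [-11.7, 8.3, 27.8]
width: 0.6
grip_force: 14.2
```

```bash
python3 shift.py '0 0 -20 0 0 0;0 0 -60 0 0 0;40 0 -100 0 0 0;80 0 -140 0 0 0;100 0 -180 0 0 0;100 0 -200 0 0 0;100 0 -200 0 0 0;100 0 -200 0 0 0;100 0 -200 0 0 0;100 0 -200 0 0 0'
python3 - <<'E'
from h import *
w=camrig.get_image("wrist");s=camrig.get_image("scene");print(incase(T()[0]),T()[0])
for c in("red","blue"):
  for r in masks(w,c,30,60)[0]: print(c,[float(x) for x in r],incase(plane(w,r[1],r[2],34)))
for r in masks(s,"red",8,110)[0]:
  if 190<r[1]<250 and 150<r[2]<200: print("lever",[float(x) for x in r])
g=cv2.cvtColor(w["pixels"],cv2.COLOR_RGB2GRAY)
u,v=map(int,proj(w,case(45,-1,56)));print("bar",u,v)
for c in(u-13,u,u+13): print(v-16,g[v-16:v+30,c].tolist())
a=[proj(w,case(x,-1,78)) for x in(98,144)];print("handle exp",a)
col=int(a[0][0]);print([int(r) for r in np.where(g[:,col]<45)[0]][:80])
E
```

```text
time: 30.28
tcp_pos: [596.8, -112.3, 262.1]
tool_rot: [-2.112, -2.324, 0.002]
force: [-0.2, 0.6, -0.4]
width: 0.5
grip_force: 0.0
[13.4 -1.7] [ 596.68339905 -112.55399186  262.03020353]
red [1095.0, 259.7, 204.3, 251.0, 174.0, 19.0, 80.0] [-41.1  -0.7]
lever [206.0, 216.9, 177.2, 201.0, 170.0, 33.0, 15.0]
bar 259 137
121 [153, 154, 156, 160, 160, 160, 162, 163, 163, 156, 146, 144, 151, 157, 154, 139, 122, 113, 111, 113, 116, 118, 118, 118, 118, 117, 114, 113, 113, 113, 113, 114, 114, 116, 116, 117, 116, 116, 116, 116, 118, 116, 115, 114, 113, 114]
121 [154, 153, 156, 159, 159, 160, 162, 163, 160, 142, 109, 80, 73, 74, 78, 85, 83, 76, 73, 73, 72, 73, 73, 74, 73, 74, 74, 73, 73, 74, 81, 108, 143, 161, 165, 165, 165, 165, 164, 165, 162, 149, 129, 117, 117, 119]
121 [153, 155, 157, 159, 159, 160, 162, 162, 160, 145, 116, 95, 92, 94, 96, 100, 106, 112, 114, 112, 111, 111, 111, 111, 111, 111, 111, 112, 112, 112, 113, 114, 116, 117, 117, 118, 117, 117, 117, 118, 118, 119, 120, 120, 121, 122]
handle exp [(np.float64(259.6902698580892), np.float64(87.94911384263314)), (np.float64(259.61795752247554), np.float64(38.09044172209306))]
[347, 348, 349, 350, 351, 352, 353, 354, 355, 356, 357, 358, 359, 360, 361, 362, 363, 364, 365, 366, 367, 368, 369, 370, 371, 372, 373, 374, 375, 376, 377, 378, 379, 380, 381, 382, 383]
```

Run:
```python
from h import *
w=camrig.get_image("wrist");g=cv2.cvtColor(w["pixels"],cv2.COLOR_RGB2GRAY)
print("handle col",g[20:125:2,259].tolist())
print("x=45/z56 +-17",[np.round(proj(w,case(45,-1+d,56)),1) for d in(-17,17)],"z76",[np.round(proj(w,case(45,-1+d,76)),1) for d in(-17,17)])
for v in(134,137,140): print(v,g[v,225:296].tolist())
h=cv2.cvtColor(w["pixels"],cv2.COLOR_RGB2HSV)
for n,x in(("red",110),("blue",186),("yellow",148),("green",72)):
  print(n,[h[int(proj(w,case(x,d,34))[1])%384,int(proj(w,case(x,d,34))[0])].tolist() if proj(w,case(x,d,34))[1]>0 else None for d in(-22,-12,12,22)])
```

```text
handle col [139, 146, 163, 162, 156, 168, 174, 175, 174, 148, 68, 55, 55, 56, 55, 55, 56, 55, 55, 55, 55, 56, 56, 55, 55, 55, 56, 56, 56, 56, 56, 56, 57, 55, 87, 142, 159, 163, 162, 158, 153, 153, 153, 153, 153, 153, 152, 153, 153, 153, 153, 154, 158]
x=45/z56 +-17 [array([275.2, 137.7]), array([244.8, 137.7])] z76 [array([276. , 140.1]), array([243.9, 140.2])]
134 [193, 193, 193, 193, 193, 193, 193, 193, 193, 193, 193, 193, 193, 193, 193, 192, 192, 193, 192, 192, 187, 164, 120, 85, 75, 75, 75, 75, 74, 74, 74, 74, 74, 74, 74, 74, 74, 74, 74, 74, 74, 74, 74, 74, 74, 74, 74, 88, 130, 170, 188, 191, 192, 192, 191, 192, 192, 192, 192, 192, 192, 191, 192, 191, 192, 192, 192, 192, 192, 191, 192]
137 [194, 194, 194, 194, 194, 194, 194, 194, 194, 194, 195, 195, 194, 193, 195, 194, 194, 193, 192, 181, 154, 124, 108, 107, 107, 107, 107, 105, 97, 88, 83, 82, 82, 81, 82, 81, 82, 82, 81, 82, 83, 90, 100, 105, 106, 106, 106, 108, 118, 145, 173, 189, 192, 192, 193, 193, 193, 193, 193, 192, 193, 193, 192, 192, 192, 192, 192, 192, 192, 192, 192]
140 [194, 194, 194, 194, 194, 194, 194, 194, 193, 194, 194, 194, 194, 194, 194, 194, 194, 193, 189, 172, 139, 116, 112, 112, 111, 109, 109, 107, 97, 82, 75, 73, 73, 72, 72, 73, 73, 73, 73, 73, 76, 87, 100, 108, 109, 109, 110, 112, 113, 125, 157, 185, 192, 192, 192, 193, 192, 192, 192, 192, 192, 192, 192, 192, 192, 192, 191, 191, 191, 191, 190]
red [[23, 12, 195], [0, 59, 169], [1, 42, 181], [176, 34, 164]]
blue [[106, 50, 170], [24, 13, 196], [105, 22, 163], [38, 6, 178]]
yellow [[22, 77, 189], [21, 75, 183], [21, 76, 191], [21, 45, 180]]
green [[79, 26, 158], [79, 27, 159], [83, 27, 159], [84, 24, 160]]
```

```bash
python3 -c "
from rig import bot, camrig, workorder, read_state
print(workorder.finish_job())"
```

```text
the job is handed in; nothing more can be done
None
```

I put both cartridges that were on the counter, red and blue, into their own slots. The cover is shut, the loop is hooked over the keeper and the lever is snapped flat. I handed the job in at about 30 s; my last checks agreed with this, but the hand-in returned no verdict.

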